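# Snap the lid on the coffee-pod tub and stack it on its twin

### The job

Put the coffee pods away: take the lid by its bar from the draining stand, set it on the open tub where that stands and press it down until the clips at both ends have snapped under the rim. Then lift the closed tub by the bar of its lid, keep it upright, and stack it on the other, already closed tub the same way round, so that its foot drops into the sunken top of that lid and it sits level there. Leave the closed tub below where it stands and do not knock the kitchen timer or the salt shaker.

Things in the scene. Friction and masses are not known exactly. Their poses are not given: they have to be found in the camera images.
- lid_grip (a point): Centre of the grip bar of the loose off-white lid (166 mm long with clips, 120 wide, 28 deep, 0.12 kg). Bar 12 x 12 mm along y; this point is 12 mm under the lid's top, 16 mm above its underside. x across the bar, z out of the top. It starts on the stand, bar level, top facing robot and up, z 35 deg from vertical: grasp across x, tool along the lid's z, tilted.
- lid_panel (a point): Middle of the upper face of the lid's sunken panel, 13 mm under lid_grip along the lid's z; same axes as lid_grip. The sunken part is 94 mm wide (x), 124 mm long (y), 25 mm deep inside; the bar crosses it lengthwise in the middle, its underside 7 mm above this face.
- clip_a (a joint): Sprung clip at the lid's +y end, rad: 0 at rest (hanging straight down), growing as its hook is pushed outward, to about 0.35 as the hook passes the tub's rim; springs back to 0 once it is under the rim.
- clip_b (a joint): The same clip at the lid's -y end.
- tub: Open dark grey tub with two coffee pods in it, loose, upright, 0.22 kg; 120 x 156 mm over the rim, 80 high. Origin: centre of its underside; y along its long side, z up. Below is a rounded foot 90 x 120 mm, 4 mm high. With the lid home, the bar's centre is 71 mm above this origin and the lid's top 83 mm; the clips then carry the tub when it is lifted by the bar.
- tub_mouth (a point): Centre of the open tub's mouth, level with its rim's top, 80 mm above its origin; y along the long side. Mouth 108 x 138 mm inside; the lid's sunken part is 105 x 135 mm at the seal, 100 x 130 below. Fits either way round. Laid on, the lid stops 12 to 15 mm high, hooks on the sloped rim; 6 to 15 N down on the bar's middle snaps both clips.
- full_tub: Identical tub already closed with an identical lid, loose, full, 0.7 kg (one solid piece). Origin: centre of its underside, y along its long side, z up; its lid's top is 83 mm above it. A tub stacked on it rests on that flange, foot 4 mm deep in the sunken top (2 mm play each way, either way round): its origin is then 79 mm above this one.
- stand: Fixed steel wire draining stand that carries the lid: two sloped wires 84 mm apart, rising away from the robot at 35 degrees, with upturned lower ends; about 125 mm deep, 90 wide, 80 high. Origin: on the worktop under its middle; -x is its low front.
- pod_1_centre (a point): Centre of a coffee pod in the tub, white cup 51 mm across, 42 mm high; it stays in the tub.
- pod_2_centre (a point): Centre of the second coffee pod in the tub.
- salt_mill: Small glass salt shaker with grey top, 44 mm across, 90 mm high, standing fast; origin under its middle. Bystander.
- timer: Round kitchen timer, red below and white above, 65 mm across, 60 mm high, standing fast; origin under its middle. Bystander.
Not all that is in view belongs to the job. Leave any blue look-alike of the tub alone.

How it is judged:
By the outcome, as a careful person would: the job done as asked, in the order asked, and still so for the second after the job is handed in, with the robot touching nothing.
It also fails if it takes over 51 s, if anything falls off the work surface, if the arm or the gripper's body presses on something with over 40 N, if the wrist force passes 120 N, or if a joint passes its speed limit or range.

### The arm

A 6-joint arm with a two-finger parallel gripper is mounted at the origin on a cart in front of the work surface, level with it; the furniture and walls round the work are solid. World frame = base frame: x ahead of the robot, y to its left, z up, the work surface at z = 0. Lengths are in m, angles in rad, forces in N, time in s.
With the tool pointing down it reaches from about 0.325 to 0.775 m from the base axis. Payload 5.5 kg.
Tool frame: the origin (TCP) lies between the finger pads; the fingertips stand 14 mm ahead of it and the grasp point (between the pads) lies 5 mm behind it; z points along the fingers, y is the direction in which the jaws open and shut (so a half turn about z gives the same grasp; the last joint's range is limited). The gripper opens to 88 mm and grips with 3 to 60 N. Pads are 20 mm wide; open, the fingers measure 115 mm over their backs; the gripper's body (75 mm by 178 mm) begins 61 mm behind the grasp point.
Start: joints at [1.073, 0.091, 1.231, -0, 1.82, -0.057], TCP at [0.256, 0.543, 0.237] pointing down, gripper open.
Joint ranges: [-2.87, 2.87], [-0.86, 2.18], [0.17, 2.46], [-1.51, 4.65], [0.06, 2.69], [-2.65, 2.65]. Speed limits (rad/s): [2.57, 2.57, 3.01, 3.14, 3.14, 3.14].

### API

Orientations are given as a unit quaternion [w, x, y, z].
In Python, from plant import robot gives the robot as it stands.
- The arm moves only by the tool drive_tool, never from a script. Its argument "targets" is a list of rows, each an object with "angular": the turn, a rotation vector about the tool's x, y, z in rad, a list of three; "linear": the shift along the tool's x, y, z in m, a list of three; "grip": the opening, from -1 (shut) to 1 (fully open), so that 0 is half open. A call has exactly 5 rows; each row shifts and turns the pose as measured when the row begins, along the tool's axes as they then stand; what a row does not reach is not made up. A row lasts 1/8 s, in which the tool goes at most 62.5 mm and 10.7 degrees, less where a joint would pass 70% of its speed; a pose out of reach is approached as far as the arm can. A call with a gripper value outside its range is refused whole. The fingers move at their own pace and stop on an object; the grip force is fixed at half the most. Time passes only in rows, so rows that do not move let the fingers close, or fill a call up. It gives the time, the measured TCP pose, the force and the opening at its end, in the units of the state.
- robot.read_state(): the state, without advancing time (a new reading comes with each control period).
- robot.read_camera(name): name is "scene" or "side" or "wrist"; returns a dict with "pixels" (400x640x3 uint8, red, green, blue), "intrinsics" (3x3 intrinsics, pixels), "extrinsics" (4x4, takes a point from camera to world coordinates); the wrist camera has in their place "hand_eye" (4x4, takes a point from camera to tool coordinates, whose origin is the TCP and whose axes are the flange's). Camera axes: x right, y up, looking along -z (the intrinsics and any distortion apply to the point x, -y, -z); pixel columns grow to the right and rows downward; lengths in m; the calibration is good to about 2 mm. The wrist camera is an equidistant fisheye: a pixel r from the principal point sees the ray r / f radians off the axis. A picture is of the moment at which its call begins: read the wrist's pose just before it. There is no depth.
- robot.hand_in(): hands the job in, once; it reports no verdict.
Trained networks look in a picture, given as the dict that the camera call returned (one of the last four; its "shot" number tells which), for a name from the list of things; names that differ only in an ending like _2 or _b are one class to them, and where a whole thing is asked for, a point or a joint stands for the part that bears it (a point fixed in the world has none). Each returns a list of dicts, best first, with "conf" (0 to 1); they miss things now and then, are a little off and sometimes report something else, mostly with a low value. They report only what shows in the picture. A call takes as long as a camera call. They do not tell look-alikes from the thing itself.
- robot.boxes_of(thing, picture): "extent" ([left, top, right, bottom] in pixels, round what is visible of it).
- robot.spot_point(thing, picture): "centre" ([column, row] in pixels: a listed point, or the origin of a listed thing).
The state is a dict: "t": time; "joints": joint angles; "qvel": joint speeds; "joint_torque": joint torques, N m; "tool_pos": TCP position; "orientation": TCP orientation; "force": force on the tool from outside, world axes, zero at the start; "moment": the same for the moment, N m; "opening": finger opening in m.
Only numpy, scipy, OpenCV 4.12 (cv2) and the standard library are available. Lean on these libraries where they do the work, as an engineer would, in place of code of your own. Each camera call takes 0.05 s, during which the arm holds its last target.

## Working session

There is one attempt and no reset: what is moved stays moved. The work goes in short steps, Python scripts to look and compute and a tool call to move; the robot and the scene stay as the last step left them, time stands still between calls to the robot, and variables do not carry over. Pictures are saved under pics/ and viewed, and the job is handed in when it is done.

Besides the shell and the picture viewer there is one more tool, called after "Emit:" by a JSON object that holds its "fn" and its "kwargs", one argument or row to a line. drive_tool: Moves the arm, as the interface text tells. Its arguments: {"type":"object","properties":{"targets":{"type":"array"}},"required":["targets"]}

```bash
ls; mkdir -p pics
cat > h.py <<'E'
from plant import robot
import numpy as np, cv2
from scipy.spatial.transform import Rotation as R
def save(p,n,s=1,crop=None):
    im=cv2.cvtColor(p["pixels"],cv2.COLOR_RGB2BGR)
    if crop: im=im[crop[1]:crop[3],crop[0]:crop[2]]
    if s!=1: im=cv2.resize(im,None,fx=s,fy=s,interpolation=cv2.INTER_CUBIC)
    cv2.imwrite("pics/"+n+".png",im)
def Rq(q): return R.from_quat([q[1],q[2],q[3],q[0]])
def ray(p,uv,st=None):
    K=np.array(p["intrinsics"]); x=(uv[0]-K[0,2])/K[0,0]; y=(uv[1]-K[1,2])/K[1,1]
    if "hand_eye" in p:
        r=np.hypot(x,y); d=np.array([x/r*np.sin(r),y/r*np.sin(r),np.cos(r)]) if r>0 else np.array([0,0,1.])
        T=np.eye(4); T[:3,:3]=Rq(st["orientation"]).as_matrix(); T[:3,3]=st["tool_pos"]; T=T@np.array(p["hand_eye"])
    else:
        d=np.array([x,y,1.]); T=np.array(p["extrinsics"])
    d=np.array([d[0],-d[1],-d[2]]); d=T[:3,:3]@d
    return T[:3,3],d/np.linalg.norm(d)
def tri(rs):
    A=np.zeros((3,3));b=np.zeros(3)
    for o,d in rs:
        P=np.eye(3)-np.outer(d,d);A+=P;b+=P@o
    x=np.linalg.solve(A,b); return x,[np.linalg.norm((np.eye(3)-np.outer(d,d))@(x-o)) for o,d in rs]
def atz(r,z): o,d=r; return o+d*(z-o[2])/d[2]
def proj(p,X,st=None):
    T=np.array(p["extrinsics"]) if "extrinsics" in p else None
    if T is None:
        T=np.eye(4); T[:3,:3]=Rq(st["orientation"]).as_matrix(); T[:3,3]=st["tool_pos"]; T=T@np.array(p["hand_eye"])
    c=T[:3,:3].T@(np.asarray(X)-T[:3,3]); c=np.array([c[0],-c[1],-c[2]]);K=np.array(p["intrinsics"])
    if "hand_eye" in p:
        s=np.hypot(c[0],c[1]);th=np.arctan2(s,c[2]);xy=c[:2]/max(s,1e-12)*th
    else: xy=c[:2]/c[2]
    return np.array([K[0,0]*xy[0]+K[0,2],K[1,1]*xy[1]+K[1,2]])
E
cat > a.py <<'E'
from h import *
import pickle
st=robot.read_state(); print(st)
D={}
for n in ["scene","side","wrist"]:
    s=robot.read_state();p=robot.read_camera(n); save(p,n+"0"); print(n,p.keys(), p["intrinsics"]); D[n]=(p,s)
    for t in ["lid_grip","lid_panel","clip_a","tub","tub_mouth","full_tub","stand","pod_1_centre","salt_mill","timer"]:
        try: print(t,[(np.round(x["centre"],1).tolist(),round(x["conf"],2)) for x in robot.spot_point(t,p)],[(np.round(x["extent"]).tolist(),round(x["conf"],2)) for x in robot.boxes_of(t,p)])
        except Exception as e: print(t,e)
pickle.dump(D,open("d0.pkl","wb"))
E
python3 a.py
```

```text
pics
{'t': 0.0, 'joints': array([ 1.07327258e+00,  9.18557552e-02,  1.23185087e+00, -1.36720230e-05,
        1.81976548e+00, -5.67017108e-02]), 'qvel': array([ 0.00050845,  0.00127093, -0.00048309,  0.00184579, -0.00076853,
        0.00027636]), 'joint_torque': array([ 3.63310783e-04, -4.46457410e+01, -4.06444180e+01,  6.98512397e-02,
        2.94872210e-02, -1.29072168e-04]), 'tool_pos': array([0.25589635, 0.5424166 , 0.23552847]), 'orientation': array([-2.50715796e-04,  2.18632256e-01,  9.75806873e-01, -9.05687321e-04]), 'force': array([ 0.12374589,  0.40416468, -0.28901903]), 'moment': array([-0.04124865,  0.01140824,  0.0082579 ]), 'opening': 0.08764578316998578}
scene dict_keys(['pixels', 'intrinsics', 'extrinsics', 'shot']) [[433.52946672   0.         320.89446732]
 [  0.         433.52946672 202.09068688]
 [  0.           0.           1.        ]]
lid_grip [([249.6, 207.2], 0.57)] [([215.0, 185.0, 279.0, 237.0], 0.78)]
lid_panel [([244.1, 207.7], 0.86)] [([211.0, 184.0, 282.0, 237.0], 0.63)]
clip_a it knows: full_tub, lid_grip, lid_panel, pod_1_centre, pod_2_centre, salt_mill,
[... 1813 characters left out ...]
ict_keys(['pixels', 'intrinsics', 'hand_eye', 'shot']) [[309.70691629   0.         315.27938279]
 [  0.         309.70691629 197.18888105]
 [  0.           0.           1.        ]]
lid_grip [] []
lid_panel [] []
clip_a it knows: full_tub, lid_grip, lid_panel, pod_1_centre, pod_2_centre, salt_mill, stand, timer, tub, tub_mouth
tub [([155.8, 193.4], 0.93), ([218.6, 330.3], 0.66)] [([82.0, 132.0, 207.0, 254.0], 0.68), ([205.0, 309.0, 269.0, 351.0], 0.59)]
tub_mouth [([126.9, 209.3], 0.93)] [([203.0, 309.0, 269.0, 350.0], 0.86), ([81.0, 129.0, 207.0, 254.0], 0.59)]
full_tub [] []
stand [] []
pod_1_centre [([189.2, 337.7], 0.58)] [([197.0, 335.0, 205.0, 346.0], 0.36)]
salt_mill [] []
timer [] []
```

View pics/scene0.png

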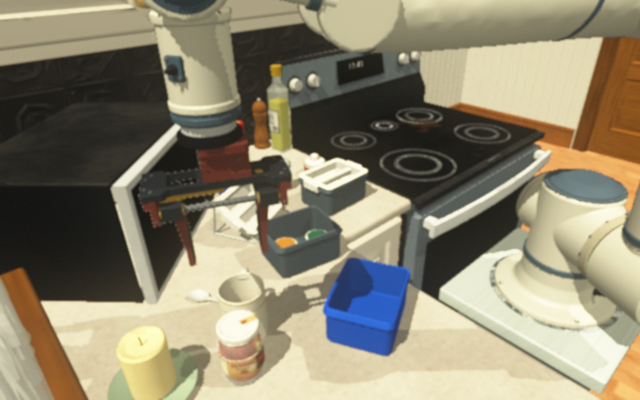

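View pics/side0.png

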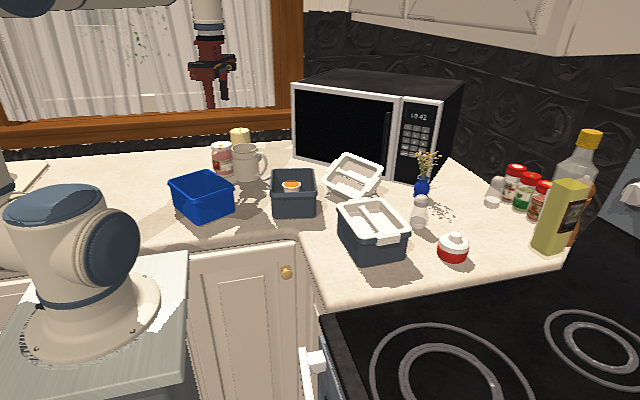

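View pics/wrist0.png

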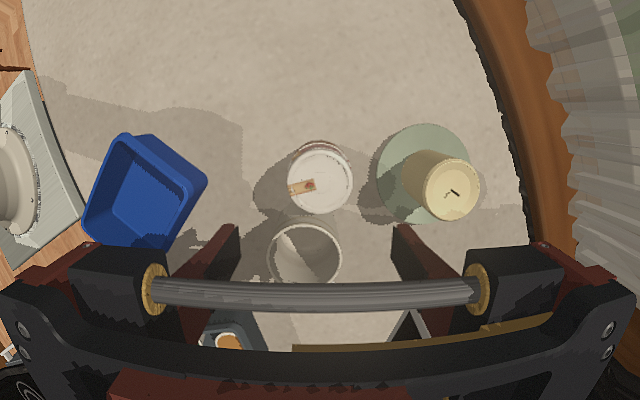

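```bash
cat > b.py <<'E'
from h import *
import pickle
D=pickle.load(open("d0.pkl","rb"))
S=D["scene"][0];Z=D["side"][0];W,ws=D["wrist"]
def T(n,a,b):
    x,e=tri([ray(S,a),ray(Z,b)]);print(n,x.round(4),np.round(e,4))
T("lid_grip",(249.6,207.2),(354.8,173.9))
T("panel",(244.1,207.7),(353.9,181.1))
T("tub mouth",(299.8,226.5),(293.7,181.4))
T("tub",(301.5,255.2),(289.6,207.6))
T("full",(334.7,203.7),(367.5,246.9))
T("stand",(239.9,229.9),(352.9,189))
T("salt",(285.8,186.6),(416.5,226.3))
T("timer",(312.1,174.3),(451.5,258.8))
print(np.array(S["extrinsics"]).round(3)); print(np.array(Z["extrinsics"]).round(3));print(np.array(W["hand_eye"]).round(3))
save(Z,"sidecrop",4,(250,140,450,280)); save(S,"scenecrop",4,(200,140,380,290))
E
python3 b.py
```

```text
lid_grip [0.5946 0.3058 0.0645] [0.0079 0.0079]
panel [0.6019 0.3106 0.0503] [0.0041 0.0041]
tub mouth [0.4224 0.2883 0.0759] [0.0012 0.0012]
tub [0.4137 0.2905 0.0014] [0.004 0.004]
full [ 0.5461  0.0715 -0.0043] [0.0039 0.0039]
stand [0.6043 0.3332 0.0051] [0.0053 0.0053]
salt [0.6964 0.1167 0.0038] [0.0004 0.0004]
timer [ 0.7206 -0.0041 -0.0086] [0.0018 0.0018]
[[-0.669  0.357 -0.652 -0.191]
 [-0.743 -0.346  0.572  0.764]
 [-0.022  0.867  0.497  0.577]
 [ 0.     0.     0.     1.   ]]
[[ 0.968  0.119 -0.222  0.253]
 [-0.251  0.484 -0.838 -0.556]
 [ 0.008  0.867  0.498  0.499]
 [ 0.     0.     0.     1.   ]]
[[-0.001  0.967  0.254  0.07 ]
 [ 1.     0.001 -0.    -0.   ]
 [-0.     0.254 -0.967 -0.148]
 [ 0.     0.     0.     1.   ]]
```

View pics/sidecrop.png

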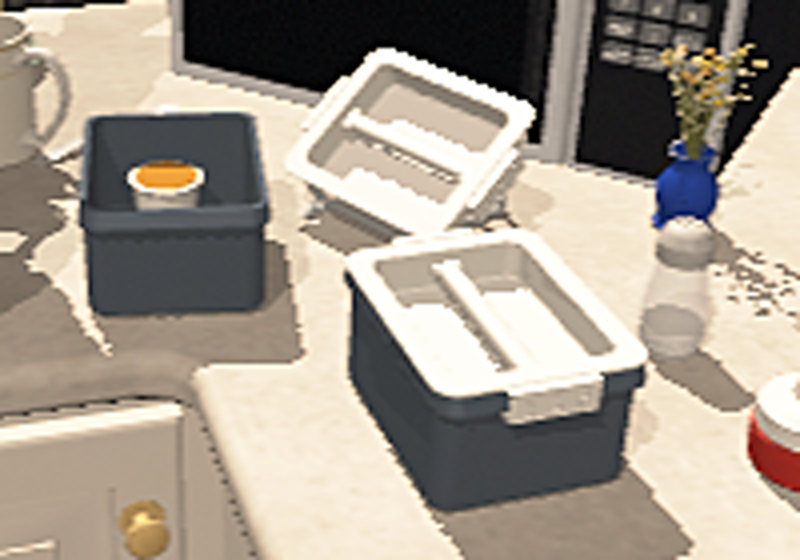

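View pics/scenecrop.png

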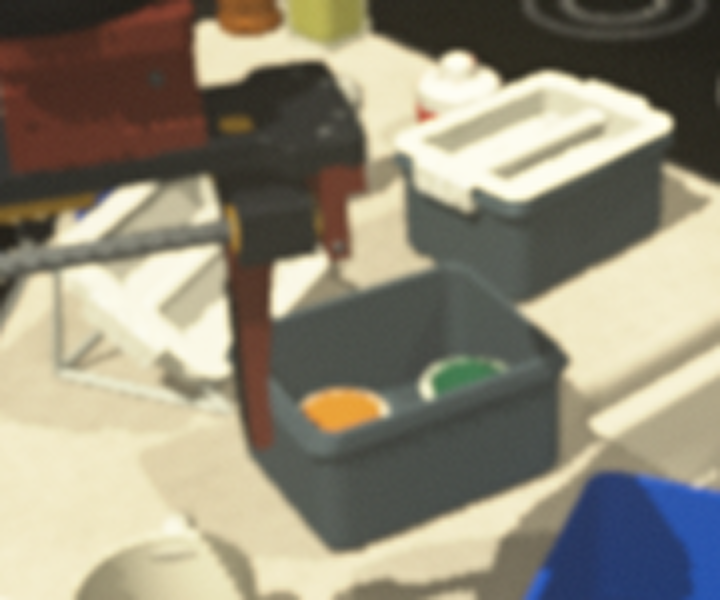

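```bash
cat > c.py <<'E'
from h import *
import pickle
D=pickle.load(open("d0.pkl","rb"))
S=D["scene"][0];Z=D["side"][0]
sc=lambda u,v:(250+u/4-.4,140+v/4-.4)
cc=lambda u,v:(200+u/4-.4,140+v/4-.4)
def T(n,a,b):
    x,e=tri([ray(S,cc(*a)),ray(Z,sc(*b))]);print(n,x.round(4),np.round(e,4));return x
a=T("fullbar",(600,115),(512,368)); b=T("",(453,180),(440,265)); print(np.degrees(np.arctan2(*(b-a)[1::-1])))
a=atz(ray(Z,sc(345,118)),.065); b=atz(ray(Z,sc(455,178)),.065); print(a,b,np.degrees(np.arctan2(*(a-b)[1::-1])),np.linalg.norm(a-b))
# tub front rim edge (side), front-left corner.. tops z=.08
for q in [(82,222),(268,222),(258,113),(90,113)]: print(atz(ray(Z,sc(*q)),.078).round(3))
for q in [(315,455),(560,360),(455,265)]: print("scene",atz(ray(S,cc(*q)),.078).round(3))
E
python3 c.py
```

```text
fullbar [0.5419 0.0159 0.0794] [0.0009 0.0009]
 [0.5502 0.1381 0.0714] [0.0016 0.0016]
86.1317720149855
[0.5621547  0.36182247 0.065     ] [0.60380815 0.25268548 0.065     ] 110.88995742657721 0.11681562699149943
[0.352 0.226 0.078]
[0.461 0.199 0.078]
[0.496 0.357 0.078]
[0.382 0.384 0.078]
scene [0.374 0.381 0.078]
scene [0.351 0.238 0.078]
scene [0.463 0.213 0.078]
```

```bash
cat >> h.py <<'E'
def pose(yaw,tilt=0):
    """tool x = lid y ; lid frame Rz(yaw)Ry(-tilt) deg; tool y=lid x; tool z=-lid z"""
    L=R.from_euler("ZY",[yaw,-tilt],degrees=True).as_matrix()
    return R.from_matrix(np.column_stack([L[:,1],L[:,0],-L[:,2]]))
def plan(P,Q,vmax=.06,amax=10,st=None,n=None):
    st=st or robot.read_state(); p=np.array(st["tool_pos"]);q=Rq(st["orientation"])
    rv=(q.inv()*Q).as_rotvec(); d=np.asarray(P)-p
    N=n or max(1,int(np.ceil(max(np.linalg.norm(d)/vmax,np.degrees(np.linalg.norm(rv))/amax))))
    print("from",p.round(4),"dist",np.linalg.norm(d).round(4),"ang",np.degrees(np.linalg.norm(rv)).round(2),"N",N,"ang/row",(rv/N).round(3))
    for i in range(N):
        qi=q*R.from_rotvec(rv*i/N); print(i,(qi.inv().apply(d/N)).round(4).tolist())
def show(): 
    s=robot.read_state(); L=Rq(s["orientation"]).as_matrix(); print("t",s["t"],"p",s["tool_pos"].round(4),"xaz",np.degrees(np.arctan2(L[1,0],L[0,0])).round(2),"z",L[:,2].round(3),"F",s["force"].round(1),"M",s["moment"].round(2),"open",round(s["opening"],4),"j",s["joints"].round(2)); return s
E
python3 -c "
from h import *
plan([.48,.2,.33],pose(21),n=10,)"
```

```text
from [0.256  0.5427 0.2367] dist 0.4199 ang 43.74 N 10 ang/row [ 0.    -0.     0.076]
0 [-0.0349, -0.0214, -0.0093]
1 [-0.0364, -0.0187, -0.0093]
2 [-0.0377, -0.0159, -0.0093]
3 [-0.0388, -0.013, -0.0093]
4 [-0.0397, -0.01, -0.0093]
5 [-0.0403, -0.0069, -0.0093]
6 [-0.0408, -0.0038, -0.0093]
7 [-0.0409, -0.0007, -0.0093]
8 [-0.0409, 0.0024, -0.0093]
9 [-0.0406, 0.0056, -0.0093]
```

Emit:
{"fn": "drive_tool", "kwargs": {
  "targets": [
    {"linear":[-0.035,-0.021,-0.02],"angular":[0,0,0.076],"grip":1},
    {"linear":[-0.037,-0.019,-0.02],"angular":[0,0,0.076],"grip":1},
    {"linear":[-0.038,-0.016,-0.02],"angular":[0,0,0.076],"grip":1},
    {"linear":[-0.039,-0.013,-0.01],"angular":[0,0,0.076],"grip":1},
    {"linear":[-0.04,-0.01,-0.01],"angular":[0,0,0.076],"grip":1}
  ]
}}

```text
t: 3.48
tool_pos: [0.3698, 0.3671, 0.317]
orientation: [-0.0, 0.402, 0.916, -0.002]
force: [0.4, 1.0, -0.4]
opening: 0.0877
```

Emit:
{"fn": "drive_tool", "kwargs": {
  "targets": [
    {"linear":[-0.041,-0.007,-0.01],"angular":[0,0,0.076],"grip":1},
    {"linear":[-0.041,-0.004,-0.01],"angular":[0,0,0.076],"grip":1},
    {"linear":[-0.041,-0.001,-0.01],"angular":[0,0,0.076],"grip":1},
    {"linear":[-0.041,0.003,-0.01],"angular":[0,0,0.076],"grip":1},
    {"linear":[-0.041,0.006,-0.01],"angular":[0,0,0.076],"grip":1}
  ]
}}

```text
t: 4.1
tool_pos: [0.4843, 0.1875, 0.37]
orientation: [0.001, 0.573, 0.82, -0.0]
force: [0.1, 0.8, -0.7]
opening: 0.0876
```

```bash
cat > d.py <<'E'
from h import *
import pickle
show()
D={}
for n in ["scene","wrist"]:
    s=robot.read_state();p=robot.read_camera(n); save(p,n+"1"); D[n]=(p,s)
    for t in ["lid_grip","lid_panel","tub","tub_mouth","full_tub","stand"]:
        print(n,t,[(np.round(x["centre"],1).tolist(),round(x["conf"],2)) for x in robot.spot_point(t,p)])
pickle.dump(D,open("d1.pkl","wb"))
E
python3 d.py
```

```text
t 4.1 p [0.4843 0.1875 0.37  ] xaz 110.11 z [ 0.001 -0.002 -1.   ] F [ 0.1  0.8 -0.7] M [-0.05  0.04  0.  ] open 0.0876 j [ 0.3  -0.06  1.14 -0.    2.06 -0.05]
scene lid_grip [([245.5, 207.9], 0.59)]
scene lid_panel [([242.7, 206.0], 0.6)]
scene tub [([365.9, 320.0], 0.98), ([300.5, 254.6], 0.7)]
scene tub_mouth [([297.0, 223.6], 0.93), ([302.3, 256.4], 0.69), ([369.1, 286.0], 0.67)]
scene full_tub [([336.9, 200.1], 0.67)]
scene stand [([241.7, 230.3], 0.58)]
wrist lid_grip [([413.1, 115.2], 0.94)]
wrist lid_panel [([411.8, 118.2], 0.73)]
wrist tub [([184.9, 35.0], 0.74), ([302.0, 90.3], 0.58)]
wrist tub_mouth [([299.7, 80.1], 0.69), ([163.7, 16.4], 0.68)]
wrist full_tub [([327.1, 236.2], 0.94)]
wrist stand [([412.9, 234.2], 0.3)]
```

Run:
```python
from h import *
import pickle
D=pickle.load(open("d1.pkl","rb"))
save(D["wrist"][0],"wrist1c",2.2,(200,20,540,280)); save(D["scene"][0],"scene1c",4,(200,140,380,290))
```

```text
(no output)
```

View pics/wrist1c.png

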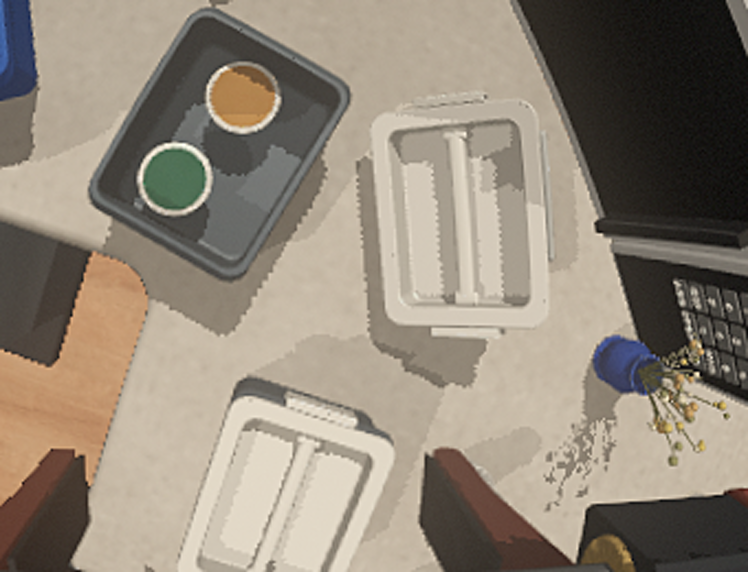

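View pics/scene1c.png

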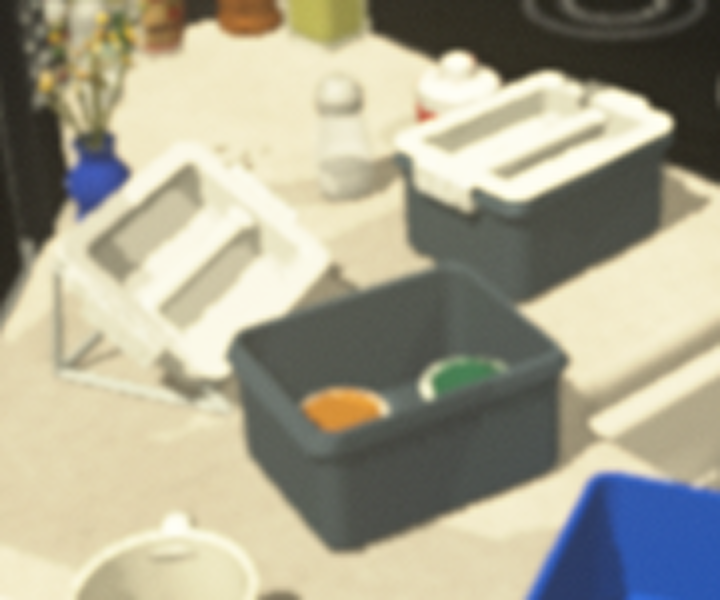

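```bash
cat > e.py <<'E'
from h import *
import pickle
from scipy.optimize import least_squares
D0=pickle.load(open("d0.pkl","rb"));D=pickle.load(open("d1.pkl","rb"))
S=D["scene"][0];Z=D0["side"][0];W,ws=D["wrist"]
sc=lambda u,v:(250+(u+.5)/4-.5,140+(v+.5)/4-.5)
cc=lambda u,v:(200+(u+.5)/4-.5,140+(v+.5)/4-.5)
wc=lambda u,v:(200+(u+.5)/2.2-.5,20+(v+.5)/2.2-.5)
def T(n,w,a,b):
    rs=[ray(W,wc(*w),ws)]
    if a: rs.append(ray(S,cc(*a)))
    if b: rs.append(ray(Z,sc(*b)))
    x,e=tri(rs);print(n,x.round(4),np.round(e,4));return x
a=T("lidbar+",(457,133),(150,295),(345,118));b=T("lidbar-",(467,301),(247,218),(457,178))
print((a+b)/2,np.degrees(np.arctan2(*(a-b)[1::-1])),np.linalg.norm(a-b))
# tub rim fit: rim outer rounded rectangle corners; use network + edges midpoints. outer corner extrapolated (sharp) points, z=.08
def fit(name,obs,z,half,free=False):
    # obs: list of (picfunc, sx, sy)
    def res(p):
        r=[]
        c,s=np.cos(p[2]),np.sin(p[2])
        for (P,st,uv,sx,sy) in obs:
            X=[p[0]+c*sx*half[0]-s*sy*half[1],p[1]+s*sx*half[0]+c*sy*half[1],z]
            r+=list((proj(P,X,st)-uv))
        return r
    f=least_squares(res,[.45,.25,0.]);print(name,f.x[:2].round(4),np.degrees(f.x[2]).round(2),np.abs(f.fun).max().round(2));print(f.fun.round(1).reshape(-1,2).tolist())
    return f.x
w=lambda u,v:np.array(wc(u,v))
# tub corners (extrapolated sharp) wrist crop
T_=[(W,ws,w(195,-4),-1,1),(W,ws,w(356,86),1,1),(W,ws,w(240,290),1,-1),(W,ws,w(78,194),-1,-1)]
fit("tub",T_,.08,(.06,.078))
E
python3 e.py
python3 - <<'E'
from h import *
import pickle
D=pickle.load(open("d1.pkl","rb"))
save(D["wrist"][0],"w1a",5,(235,15,365,155));save(D["wrist"][0],"w1b",4,(260,180,400,330))
E
```

```text
lidbar+ [0.5623 0.355  0.0714] [0.0021 0.0027 0.0039]
lidbar- [0.6108 0.2545 0.0654] [0.0041 0.0009 0.0048]
[0.58650601 0.30475984 0.06838012] 115.76300846954041 0.11177094042426677
tub [0.4183 0.2931] -9.88 2.52
[[0.9, -0.8], [1.5, -1.2], [-1.6, -0.5], [-0.7, 2.5]]
```

View pics/w1a.png

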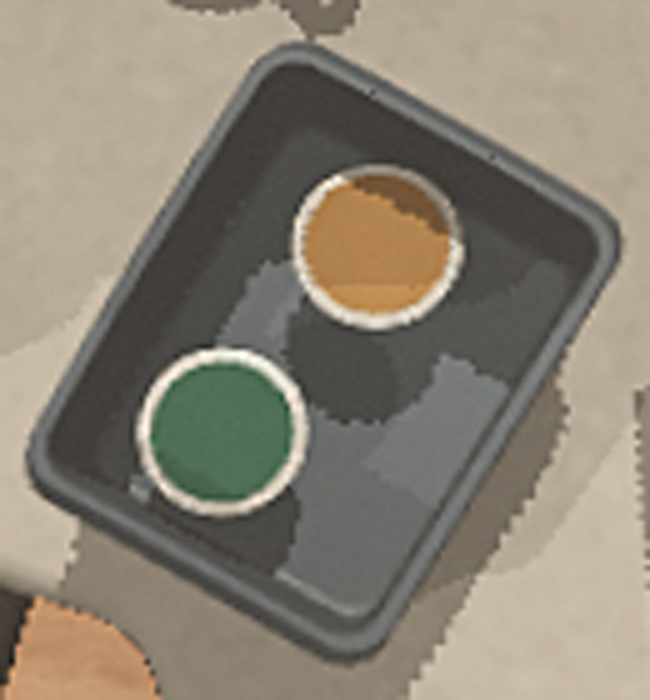

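View pics/w1b.png

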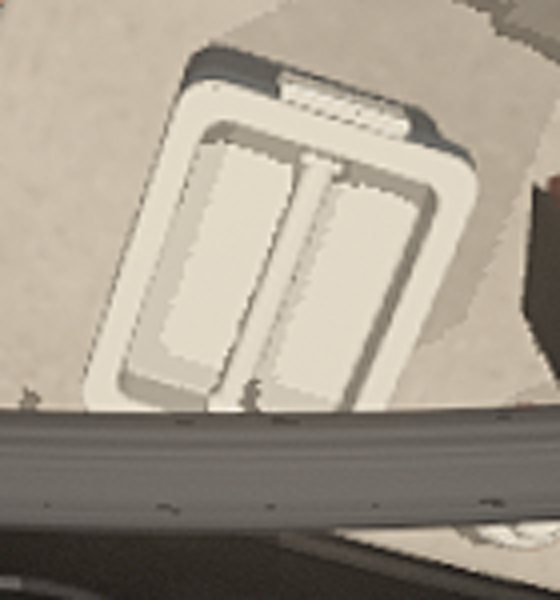

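```bash
cat > f.py <<'E'
from h import *
import pickle
from scipy.optimize import least_squares
D0=pickle.load(open("d0.pkl","rb"));D=pickle.load(open("d1.pkl","rb"))
S=D["scene"][0];Z=D0["side"][0];W,ws=D["wrist"]
def cr(x0,y0,s): return lambda u,v:np.array((x0+(u+.5)/s-.5,y0+(v+.5)/s-.5))
sc=cr(250,140,4);cc=cr(200,140,4);wc=cr(200,20,2.2);wa=cr(235,15,5);wb=cr(260,180,4)
def fit(name,obs,z,half,tilt=0,zfree=False,x0=(.45,.25,0.)):
    """obs (P,st,edge,p,q): edge 'x+','x-','y+','y-' ; p,q observed pts on edge. z = height of plane centre"""
    def corners(p):
        L=R.from_euler("ZY",[p[2],-np.radians(tilt)]).as_matrix(); c=np.array([p[0],p[1],p[3] if zfree else z])
        return lambda sx,sy:c+L@[sx*half[0],sy*half[1],0]
    def res(p):
        C=corners(p);r=[]
        for P,st,e,a,b in obs:
            s=1 if e[1]=='+' else -1
            if e[0]=='x': A,B=C(s,-.8),C(s,.8)
            else: A,B=C(-.8,s),C(.8,s)
            A,B=proj(P,A,st),proj(P,B,st); n=np.array([-(B-A)[1],(B-A)[0]])/np.linalg.norm(B-A)
            r+=[n@(a-A),n@(b-A)]
        return r
    f=least_squares(res,list(x0)+([z] if zfree else []));p=f.x
    print(name,"xy",p[:2].round(4),"yaw",np.degrees(p[2]).round(2),"z",p[3:].round(4),"res",f.fun.round(1))
    return p
E
cat > g.py <<'E'
from f import *
tw=[(W,ws,'x-',wa(240,85),wa(42,430)),(W,ws,'y+',wa(330,47),wa(595,203)),(W,ws,'x+',wa(615,275),wa(392,640)),(W,ws,'y-',wa(62,503),wa(310,650))]
fit("tub w",tw,.078,(.06,.078))
ts=[(Z,None,'y-',sc(100,230),sc(250,230)),(Z,None,'x-',sc(82,190),sc(90,130)),(Z,None,'x+',sc(268,190),sc(258,130))]
tc=[(S,None,'y+',cc(235,355),cc(300,440)),(S,None,'x-',cc(340,450),cc(550,370)),(S,None,'x+',cc(245,340),cc(430,268)),(S,None,'y-',cc(480,275),cc(555,340))]
fit("tub all",tw+ts+tc,.078,(.06,.078)); fit("tub zfree",tw+ts+tc,.078,(.06,.078),zfree=True)
lw=[(W,ws,'x-',wc(372,140),wc(384,310)),(W,ws,'x+',wc(537,115),wc(548,310)),(W,ws,'y+',wc(385,112),wc(530,98)),(W,ws,'y-',wc(400,326),wc(535,327))]
ls=[(Z,None,'y+',sc(300,150),sc(370,60)),(Z,None,'x+',sc(405,55),sc(520,97)),(Z,None,'y-',sc(530,115),sc(450,225)),(Z,None,'x-',sc(300,168),sc(430,228))]
lc=[(S,None,'y+',cc(90,280),cc(175,365)),(S,None,'x+',cc(75,235),cc(175,150)),(S,None,'y-',cc(205,150),cc(320,250)),(S,None,'x-',cc(225,370),cc(325,280))]
for half in [(.06,.078),(.06,.08)]:
  for o,n in [(lw,'w'),(lw+lc,'wc'),(lw+ls+lc,'all')]:
    p=fit("lid "+n,o,.08,half,35,True,(.6,.3,.3))
    L=R.from_euler("ZY",[p[2],-np.radians(35)]).as_matrix(); print("  grip",(np.array([p[0],p[1],p[3]])-.012*L[:,2]).round(4))
fw=[(W,ws,'x-',wb(170,105),wb(92,370)),(W,ws,'y+',wb(220,82),wb(455,158)),(W,ws,'x+',wb(473,200),wb(395,400))]
fs=[(Z,None,'x-',sc(352,290),sc(425,385)),(Z,None,'y-',sc(460,397),sc(630,368)),(Z,None,'x+',sc(540,242),sc(640,340)),(Z,None,'y+',sc(365,255),sc(505,233))]
fc=[(S,None,'y+',cc(405,145),cc(475,195)),(S,None,'x-',cc(510,200),cc(655,140)),(S,None,'x+',cc(415,130),cc(535,78))]
for half in [(.06,.078),(.06,.08)]:
  fit("full w",fw,.083,half);fit("full all",fw+fs+fc,.083,half);fit("full z",fw+fs+fc,.083,half,0,True)
E
python3 g.py
```

```text
tub w xy [0.4206 0.2923] yaw -10.44 z [] res [-0.3  1.2  0.7  1.8 -0.5 -0.4 -1.7 -0.8]
tub all xy [0.4205 0.2921] yaw -10.54 z [] res [-0.3  1.3  0.6  1.6 -0.5 -0.3 -1.8 -1.   2.   3.   1.3  2.2  0.1  0.2
  1.3 -0.7 -1.8 -1.  -2.6  0.3 -0.8 -1.5]
tub zfree xy [0.4209 0.2917] yaw -10.63 z [0.0737] res [-1.3  0.4 -0.2  0.7 -0.8 -0.5 -1.6 -0.9  0.4  1.4  0.9  1.8  0.2  0.2
  2.2  0.2 -0.2  0.5 -1.1  1.8  0.3 -0.3]
lid w xy [0.5883 0.3058] yaw 25.91 z [0.0594] res [-0.3 -1.1  0.5  0.7  0.2  0.7  0.4 -1.3]
  grip [0.5945 0.3089 0.0496]
lid wc xy [0.5863 0.3048] yaw 25.74 z [0.0677] res [ 0.  -0.5 -0.4 -0.1  1.   1.4 -0.6 -2.5  2.4 -0.4 -0.4  0.4  0.1 -0.8
  2.  -0.7]
  grip [0.5925 0.3078 0.0578]
lid all xy [0.5861 0.3052] yaw 25.79 z [0.0706] res [-0.2 -0.8 -1.2 -0.9  1.4  1.9 -0.6 -2.5  2.3  1.2  0.1  1.2 -2.1 -0.4
  2.6  4.3  1.8 -1.1 -1.4 -0.5 -0.5 -1.5  1.2 -1.4]
  grip [0.5923 0.3082 0.0607]
lid w xy [0.5907 0.3068] yaw 25.88 z [0.0516] res [-1.  -1.7  1.1  1.2  0.6  1.1  0.  -1.7]
  grip [0.5969 0.3098 0.0418]
lid wc xy [0.587  0.3047] yaw 25.94 z [0.0666] res [-0.1 -0.8 -0.3 -0.2 
[... 350 characters left out ...]
2 -0.8  0.8 -0.2  0.6]
full all xy [0.5486 0.0672] yaw 2.65 z [] res [-0.9  0.6  0.2  1.1 -0.5  0.9 -1.4 -0.5 -1.6 -1.2  0.4  1.1  1.1  0.8
  1.4 -2.8  1.8 -0.9  0.1 -0. ]
full z xy [0.5484 0.0672] yaw 2.65 z [0.0835] res [-0.8  0.7  0.1  1.  -0.5  0.9 -1.5 -0.6 -1.4 -1.   0.3  1.   1.3  1.
  1.3 -2.9  1.7 -1.  -0.  -0.1]
full w xy [0.549  0.0643] yaw 3.24 z [] res [-0.5  0.2 -0.8  0.8 -0.2  0.6]
full all xy [0.5487 0.0659] yaw 2.62 z [] res [-0.9  0.6  0.6  1.5 -0.5  0.9 -1.5 -0.5 -2.7 -2.3  0.4  1.1  1.2  0.9
  1.5 -2.6  1.8 -0.9  0.1  0. ]
full z xy [0.5482 0.0658] yaw 2.6 z [0.0843] res [-0.6  0.9  0.4  1.3 -0.5  1.  -1.6 -0.6 -2.2 -1.8  0.2  0.9  1.7  1.4
  1.1 -3.   1.5 -1.1 -0.2 -0.3]
```

Run:
```python
from f import *
T=lambda *r:print(np.round(tri(r)[0],3),np.round(tri(r)[1],4))
print("vase top");T(ray(Z,sc(688,155)),ray(S,cc(95,140)),ray(W,wc(650,375),ws))
print("flowers top");T(ray(Z,sc(690,50)),ray(S,cc(70,15)))
print("microwave bottom edge",[atz(ray(Z,q),0.01).round(3) for q in [(293,158),(330,168),(385,181),(415,188)]])
print("wrist mw",[atz(ray(W,wc(*q),ws),h).round(3) for q,h in [((520,0),.28),((600,215),.28),((610,240),.02)]])
for z in (.0,.05): print(atz(ray(Z,sc(685,230)),z).round(3))
print("salt",[atz(ray(Z,q),0).round(3) for q in [(418,228)]])
```

```text
vase top
[0.782 0.26  0.06 ] [0.003 0.001 0.002]
flowers top
[0.775 0.265 0.145] [0.0108 0.0108]
microwave bottom edge [array([0.486, 0.601, 0.01 ]), array([0.585, 0.491, 0.01 ]), array([0.72 , 0.359, 0.01 ]), array([0.786, 0.295, 0.01 ])]
wrist mw [array([0.52 , 0.368, 0.28 ]), array([0.578, 0.305, 0.28 ]), array([0.726, 0.346, 0.02 ])]
[0.786 0.257 0.   ]
[0.733 0.175 0.05 ]
salt [array([0.699, 0.114, 0.   ])]
```

Run:
```python
from h import *
plan([.555,.253,.155],pose(25.8,31),n=5)
```

```text
from [0.4836 0.1891 0.3695] dist 0.235 ang 31.49 N 5 ang/row [-0.108  0.006 -0.019]
0 [0.0071, 0.0178, 0.0429]
1 [0.0066, 0.0132, 0.0446]
2 [0.0061, 0.0085, 0.0458]
3 [0.0057, 0.0036, 0.0465]
4 [0.0055, -0.0014, 0.0467]
```

Emit:
{"fn": "drive_tool", "kwargs": {
  "targets": [
    {"linear":[0.007,0.018,0.043],"angular":[-0.108,0.006,-0.019],"grip":-0.1},
    {"linear":[0.007,0.013,0.045],"angular":[-0.108,0.006,-0.019],"grip":-0.1},
    {"linear":[0.006,0.008,0.046],"angular":[-0.108,0.006,-0.019],"grip":-0.1},
    {"linear":[0.006,0.004,0.046],"angular":[-0.108,0.006,-0.019],"grip":-0.1},
    {"linear":[0.005,-0.001,0.047],"angular":[-0.108,0.006,-0.019],"grip":-0.1}
  ]
}}

```text
t: 5.42
tool_pos: [0.5609, 0.2573, 0.1564]
orientation: [0.148, 0.508, 0.815, 0.238]
force: [0.3, -0.8, -0.8]
opening: 0.0418
```

Run:
```python
from h import *
import pickle
D={}
show()
for n in ["wrist","side"]:
    s=robot.read_state();p=robot.read_camera(n); save(p,n+"2",2 if n=="side" else 1.25,(200,80,500,300) if n=="side" else None); D[n]=(p,s)
    for t in ["lid_grip","lid_panel"]: print(n,t,[(np.round(x["centre"],1).tolist(),round(x["conf"],2)) for x in robot.spot_point(t,p)])
pickle.dump(D,open("d2.pkl","wb"))
```

```text
t 5.425 p [0.5609 0.2573 0.1564] xaz 116.13 z [ 0.483  0.237 -0.843] F [ 0.3 -0.8 -0.8] M [-0.14  0.25 -0.04] open 0.0418 j [ 0.34 -0.35  1.87  0.07  1.06 -0.13]
wrist lid_grip [([302.6, 159.2], 0.84)]
wrist lid_panel [([303.4, 158.5], 0.92)]
side lid_grip [([353.6, 175.6], 0.94)]
side lid_panel [([352.2, 182.4], 0.56)]
```

View pics/wrist2.png

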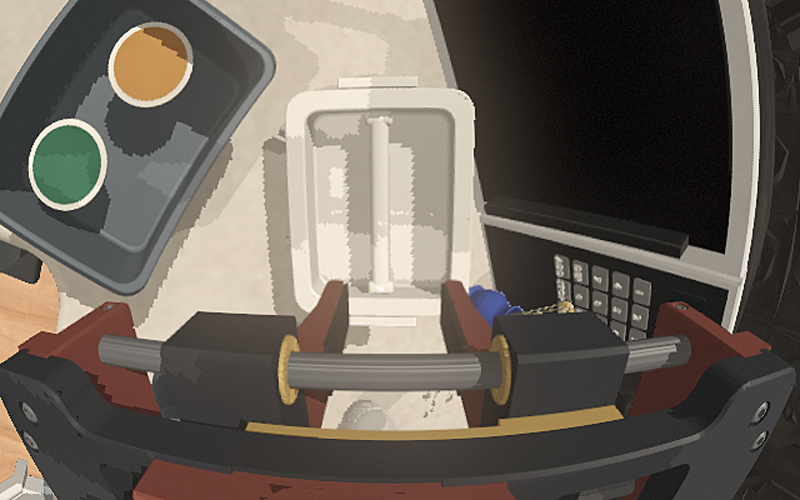

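View pics/side2.png

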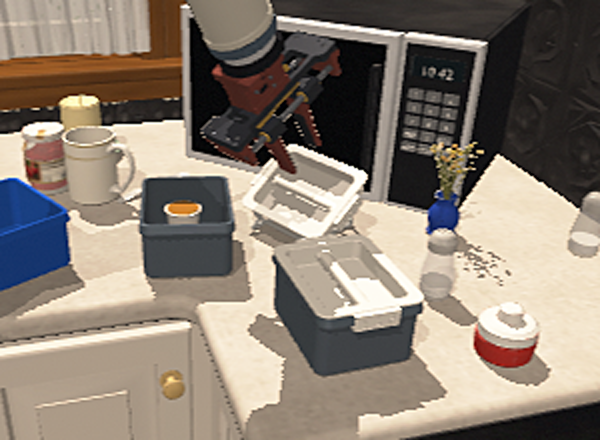

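Run:
```python
from f import *
E2=pickle.load(open("d2.pkl","rb")); V,vs=E2["wrist"];Z2=E2["side"][0]
v=cr(0,0,1.25); z2=cr(200,80,2)
rs=lambda w,s,w1,c:[ray(V,v(*w),vs),ray(Z2,z2(*s)),ray(W,wc(*w1),ws),ray(S,cc(*c))]
a,ea=tri(rs((379,122),(273,181),(457,133),(150,295)));b,eb=tri(rs((380,288),(328,208),(467,301),(247,218)))
print(a,ea,b,eb,(a+b)/2,np.degrees(np.arctan2(*(a-b)[1::-1])))
lw=[(W,ws,'x-',wc(372,140),wc(384,310)),(W,ws,'x+',wc(537,115),wc(548,310)),(W,ws,'y+',wc(385,112),wc(530,98)),(W,ws,'y-',wc(400,326),wc(535,327))]
lv=[(V,vs,'x-',v(287,110),v(297,290)),(V,vs,'x+',v(476,110),v(471,285)),(V,vs,'y+',v(310,90),v(455,91))]
lc=[(S,None,'y+',cc(90,280),cc(175,365)),(S,None,'x+',cc(75,235),cc(175,150)),(S,None,'y-',cc(205,150),cc(320,250)),(S,None,'x-',cc(225,370),cc(325,280))]
lz=[(Z2,None,'y+',z2(250,190),z2(283,150)),(Z2,None,'x+',z2(300,147),z2(355,170)),(Z2,None,'y-',z2(362,185),z2(335,225)),(Z2,None,'x-',z2(250,203),z2(310,235))]
for o,n in [(lw+lv,'ww'),(lw+lc+lv+lz,'all')]:
    p=fit("lid "+n,o,.08,(.06,.078),35,True,(.6,.3,.3))
    L=R.from_euler("ZY",[p[2],-np.radians(35)]).as_matrix(); print("  grip",(np.array([p[0],p[1],p[3]])-.012*L[:,2]).round(4))
# network spots
print(tri([ray(V,(302.6,159.2),vs),ray(Z2,(353.6,175.6)),ray(W,(413.1,115.2),ws),ray(S,(245.5,207.9))]))
g=np.array([.5915,.3075,.061])
Rt=Rq(vs["orientation"]); print("grip in tool",Rt.inv().apply(g-vs["tool_pos"]).round(4)); 
for d in (0,.014): print(proj(V,vs["tool_pos"]+Rt.apply([0,0,d]),vs)*1.25)
```

```text
[0.5631013  0.35428136 0.06923546] [np.float64(0.0007868749088978356), np.float64(0.004741177599661578), np.float64(0.002950037246254032), np.float64(0.003962189326274832)] [0.61086488 0.25471248 0.06636146] [np.float64(0.0015346199680004945), np.float64(0.00521766501540792), np.float64(0.003731213604702978), np.float64(0.00020439966778117171)] [0.58698309 0.30449692 0.06779846] 115.62721354905186
lid ww xy [0.5875 0.3039] yaw 26.06 z [0.0694] res [-0.4 -1.3 -1.2 -1.2  0.1  0.7 -1.6 -3.4 -0.5  0.5  0.4  1.7 -0.2  2.4]
  grip [0.5937 0.3069 0.0595]
lid all xy [0.5875 0.304 ] yaw 25.98 z [0.0697] res [-0.5 -1.3 -1.3 -1.2  0.2  0.8 -1.6 -3.4  1.6 -1.3 -1.3 -0.5 -0.5 -1.5
  1.3 -1.5 -0.7  0.5  0.   1.5  0.1  2.5  0.2 -0.  -0.1 -0.4 -1.5  0.5
  3.2  2.7]
  grip [0.5937 0.307  0.0599]
(array([0.59440414, 0.31232393, 0.05939756]), [np.float64(0.004679730606102134), np.float64(0.005361959575059636), np.float64(0.0005694502071403846), np.float64(0.0016800346342268422)])
grip in tool [ 0.0316 -0.0095  0.1071]
[395.03802981 316.63949107]
[394.96220691 303.63846899]
```

Run:
```python
from h import *
s=show()
Rt=Rq(s["orientation"]); print(Rt.inv().apply(np.array([.604,.2755,.0656])-s["tool_pos"]).round(4))
# body corner clearance to tub: tub frame x of corners at target
c=np.array([.4207,.292]);y=np.radians(-10.5)
for sx in(-.0375,.0375):
  for dz in (0,.01,.02,.03):
    X=np.array([.604,.2755,.0656])+Rt.apply([sx,-.089,-.066-dz]); d=X[:2]-c; print(sx,X.round(3),"tubx",(d@[np.cos(y),np.sin(y)]).round(4),"tuby",(d@[-np.sin(y),np.cos(y)]).round(4))
```

```text
t 5.725 p [0.5626 0.2573 0.1628] xaz 116.07 z [ 0.484  0.236 -0.843] F [ 0.1 -0.4  0.1] M [-0.11  0.24  0.02] open 0.0397 j [ 0.34 -0.35  1.86  0.07  1.07 -0.13]
[-0.0018 -0.0142  0.1062]
-0.0375 [0.521 0.193 0.073] tubx 0.1168 tuby -0.0788
-0.0375 [0.516 0.191 0.082] tubx 0.1125 tuby -0.082
-0.0375 [0.512 0.189 0.09 ] tubx 0.1081 tuby -0.0852
-0.0375 [0.507 0.186 0.099] tubx 0.1038 tuby -0.0884
0.0375 [0.488 0.261 0.073] tubx 0.0721 tuby -0.0185
0.0375 [0.483 0.258 0.082] tubx 0.0678 tuby -0.0217
0.0375 [0.479 0.256 0.09 ] tubx 0.0635 tuby -0.025
0.0375 [0.474 0.254 0.099] tubx 0.0591 tuby -0.0282
```

Emit:
{"fn": "drive_tool", "kwargs": {
  "targets": [
    {"linear":[0,-0.007,0.02],"angular":[0,0,0],"grip":-0.1},
    {"linear":[0,-0.005,0.02],"angular":[0,0,0],"grip":-0.1},
    {"linear":[-0.001,-0.002,0.02],"angular":[0,0,0],"grip":-0.1},
    {"linear":[-0.001,0,0.015],"angular":[0,0,0],"grip":-0.1},
    {"linear":[0,0,0],"angular":[0,0,0],"grip":-0.1}
  ]
}}

```text
t: 6.35
tool_pos: [0.6025, 0.2719, 0.1192]
orientation: [0.158, 0.506, 0.811, 0.249]
force: [0.2, 0.8, 0.9]
opening: 0.0394
```

Run:
```python
from h import *
import pickle
s=show()
Rt=Rq(s["orientation"]); print(Rt.inv().apply(np.array([.604,.2755,.0656])-s["tool_pos"]).round(4))
p=robot.read_camera("wrist"); save(p,"w3",1.25)
for d in (0,.014,.026): print(proj(p,s["tool_pos"]+Rt.apply([0,0,d]),s)*1.25)
p=robot.read_camera("side"); save(p,"s3",4,(270,100,420,240))
```

```text
t 6.35 p [0.6025 0.2719 0.1192] xaz 115.98 z [ 0.509  0.244 -0.826] F [0.2 0.8 0.9] M [-0.12  0.26 -0.02] open 0.0394 j [ 0.34 -0.22  1.84  0.07  0.93 -0.14]
[ 0.0028 -0.0278  0.0459]
[394.98496019 316.60730191]
[394.91319782 303.60859823]
[394.85924677 293.88057557]
```

View pics/w3.png

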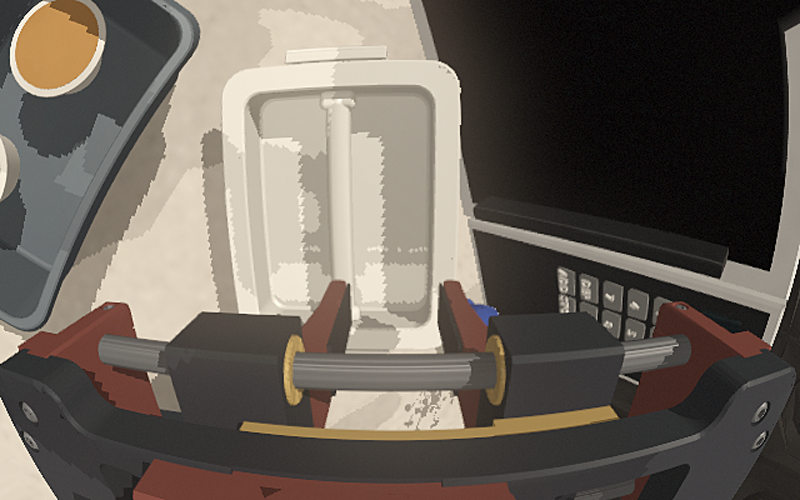

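View pics/s3.png

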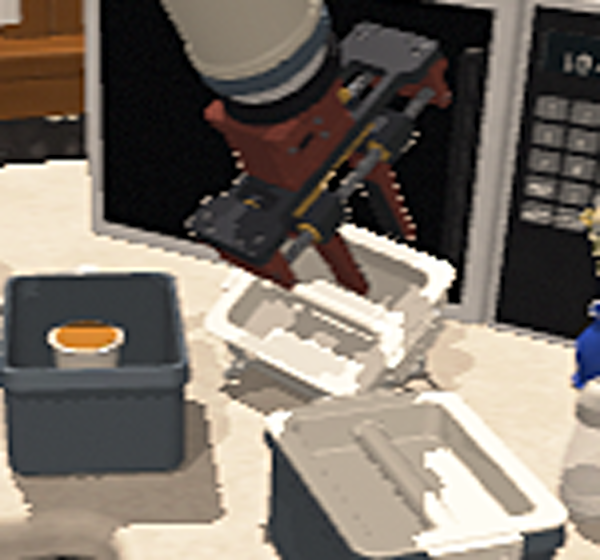

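Run:
```python
from h import *
s=show(); print(s["qvel"].round(3)); print(s["joint_torque"].round(2))
```

```text
t 6.45 p [0.6025 0.272  0.1202] xaz 115.98 z [ 0.51   0.244 -0.825] F [0.6 0.4 0.6] M [-0.15  0.23  0.  ] open 0.0394 j [ 0.34 -0.22  1.84  0.07  0.93 -0.14]
[ 0.002 -0.012  0.022  0.001  0.001 -0.002]
[-4.000e-02 -3.210e+01 -4.221e+01  3.600e-01 -2.780e+00  4.000e-02]
```

Emit:
{"fn": "drive_tool", "kwargs": {
  "targets": [
    {"linear":[0.001,-0.008,0.003],"angular":[0.01,0,0],"grip":-0.1},
    {"linear":[0.001,-0.008,0.003],"angular":[0.01,0,0],"grip":-0.1},
    {"linear":[0.001,-0.008,0.003],"angular":[0.01,0,0],"grip":-0.1},
    {"linear":[0,-0.004,0.002],"angular":[0.01,0,0],"grip":-0.1},
    {"linear":[0,0,0],"angular":[0,0,0],"grip":-0.1}
  ]
}}

```text
t: 7.08
tool_pos: [0.5841, 0.2666, 0.0952]
orientation: [0.148, 0.509, 0.815, 0.233]
force: [0.4, -0.7, 0.6]
opening: 0.0397
```

```bash
cat > k.py <<'E'
from h import *
import sys
s=show()
Rt=Rq(s["orientation"]); print("to target in tool",Rt.inv().apply(np.array([.604,.2755,.0656])-s["tool_pos"]).round(4))
E
python3 k.py
```

```text
t 7.075 p [0.5841 0.2666 0.0952] xaz 115.99 z [ 0.479  0.229 -0.848] F [ 0.4 -0.7  0.6] M [-0.12  0.19  0.03] open 0.0397 j [ 0.35 -0.23  1.88  0.06  0.94 -0.13]
to target in tool [-0.0006  0.0027  0.0367]
```

Emit:
{"fn": "drive_tool", "kwargs": {
  "targets": [
    {"linear":[0,0.001,0.008],"angular":[0,0,0],"grip":-0.1},
    {"linear":[0,0.001,0.008],"angular":[0,0,0],"grip":-0.1},
    {"linear":[0,0.001,0.008],"angular":[0,0,0],"grip":-0.1},
    {"linear":[0,0,0.005],"angular":[0,0,0],"grip":-0.1},
    {"linear":[0,0,0],"angular":[0,0,0],"grip":-0.1}
  ]
}}

```text
t: 7.7
tool_pos: [0.6017, 0.275, 0.0701]
orientation: [0.148, 0.509, 0.815, 0.233]
force: [-0.2, 0.6, -0.0]
opening: 0.0395
```

```bash
python3 k.py
python3 - <<'E'
from h import *
p=robot.read_camera("wrist"); save(p,"w4",1.25)
p=robot.read_camera("side"); save(p,"s4",4,(270,100,420,240))
E
```

```text
t 7.7 p [0.6017 0.275  0.0701] xaz 115.99 z [ 0.478  0.229 -0.848] F [-0.2  0.6 -0. ] M [-0.15  0.26  0.  ] open 0.0395 j [ 0.35 -0.16  1.86  0.06  0.88 -0.13]
to target in tool [-0.0006 -0.0005  0.0051]
```

View pics/w4.png

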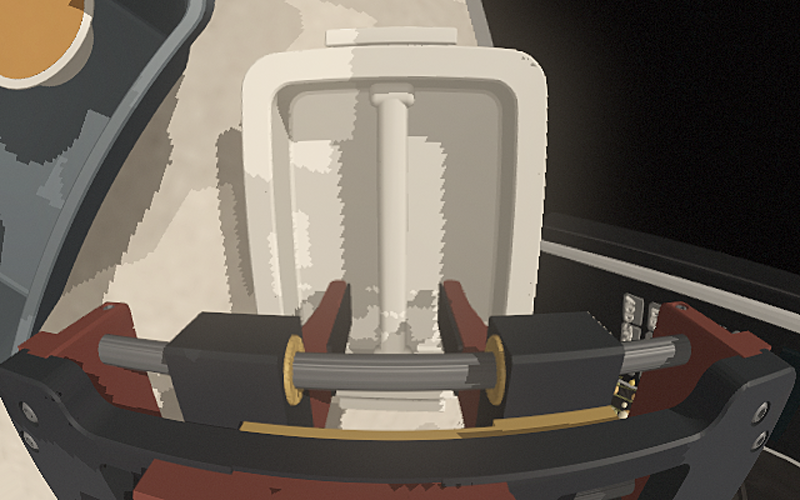

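View pics/s4.png

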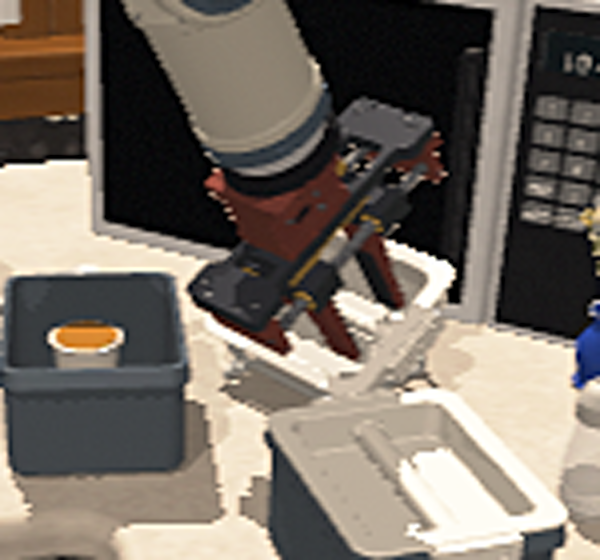

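Run:
```python
from f import *
s=robot.read_state(); V=robot.read_camera("wrist"); v=cr(0,0,1.25)
for hy in (.078,):
  lv=[(V,s,'x-',v(243,90),v(256,290)),(V,s,'x+',v(547,90),v(537,290)),(V,s,'y+',v(275,53),v(510,47))]
  p=fit("lid",lv,.08,(.06,hy),35,True,(.6,.3,.45)); Rt=Rq(s["orientation"])
  L=R.from_euler("ZY",[p[2],-np.radians(35)]).as_matrix(); g=np.array([p[0],p[1],p[3]])-.012*L[:,2]
  print(g, "grip in tool",Rt.inv().apply(g-s["tool_pos"]).round(4))
# bar edges: left 377, right 408 at row 200 (top face, 12 mm)
a=ray(V,v(378,200),s);b=ray(V,v(409,200),s); th=np.arccos(a[1]@b[1]); r=.012/th; X=a[0]+(a[1]+b[1])/2*r; print("bar top pt in tool",Rt.inv().apply(X-s["tool_pos"]).round(4))
```

```text
lid xy [0.5856 0.3022] yaw 26.55 z [0.0735] res [ 2.1 -2.7 -2.5  3.3  0.9 -0.3]
[0.59179284 0.30532339 0.0636715 ] grip in tool [ 0.0317 -0.0001  0.0082]
bar top pt in tool [ 0.0493 -0.0006 -0.0001]
```

Emit:
{"fn": "drive_tool", "kwargs": {
  "targets": [
    {"linear":[0,0,0.003],"angular":[0,0,0],"grip":-0.1},
    {"linear":[0,0,0],"angular":[0,0,0],"grip":-1},
    {"linear":[0,0,0],"angular":[0,0,0],"grip":-1},
    {"linear":[0,0,0],"angular":[0,0,0],"grip":-1},
    {"linear":[0,0,0],"angular":[0,0,0],"grip":-1}
  ]
}}

```text
t: 8.48
tool_pos: [0.6033, 0.2758, 0.0695]
orientation: [0.149, 0.509, 0.815, 0.234]
force: [-2.0, -0.4, 1.1]
opening: 0.0119
```

```bash
python3 k.py
```

```text
t 8.475 p [0.6033 0.2758 0.0695] xaz 115.99 z [ 0.48   0.229 -0.847] F [-2.  -0.4  1.1] M [-0.15  0.32  0.08] open 0.0119 j [ 0.35 -0.15  1.86  0.06  0.88 -0.13]
to target in tool [-0.0005 -0.0016  0.0035]
```

Emit:
{"fn": "drive_tool", "kwargs": {
  "targets": [
    {"linear":[0,0,-0.02],"angular":[0,0,0],"grip":-1},
    {"linear":[0,0,-0.03],"angular":[0,0,0],"grip":-1},
    {"linear":[0,0.005,-0.04],"angular":[0,0,0],"grip":-1},
    {"linear":[0,0.02,-0.04],"angular":[0,0,0],"grip":-1},
    {"linear":[0,0.02,-0.03],"angular":[0,0,0],"grip":-1}
  ]
}}

```text
t: 9.1
tool_pos: [0.5571, 0.2543, 0.2253]
orientation: [0.145, 0.51, 0.817, 0.229]
force: [-0.1, -0.3, -1.1]
opening: 0.0117
```

Run:
```python
from h import *
s=show()
p=robot.read_camera("wrist"); save(p,"w5",1.25)
p=robot.read_camera("side"); save(p,"s5",4,(230,60,430,200))
plan([.415,.261,.215],pose(-10.5),n=5)
```

```text
t 9.1 p [0.5571 0.2543 0.2253] xaz 115.99 z [ 0.47   0.225 -0.853] F [-0.1 -0.3 -1.1] M [-0.28  0.31 -0.04] open 0.0117 j [ 0.34 -0.36  1.75  0.06  1.21 -0.12]
from [0.5589 0.255  0.2298] dist 0.1448 ang 48.16 N 5 ang/row [ 0.108 -0.034  0.124]
0 [0.0137, -0.023, -0.0109]
1 [0.0103, -0.0256, -0.0087]
2 [0.0068, -0.0275, -0.0062]
3 [0.0031, -0.0286, -0.0033]
4 [-0.0005, -0.029, -0.0002]
```

View pics/s5.png

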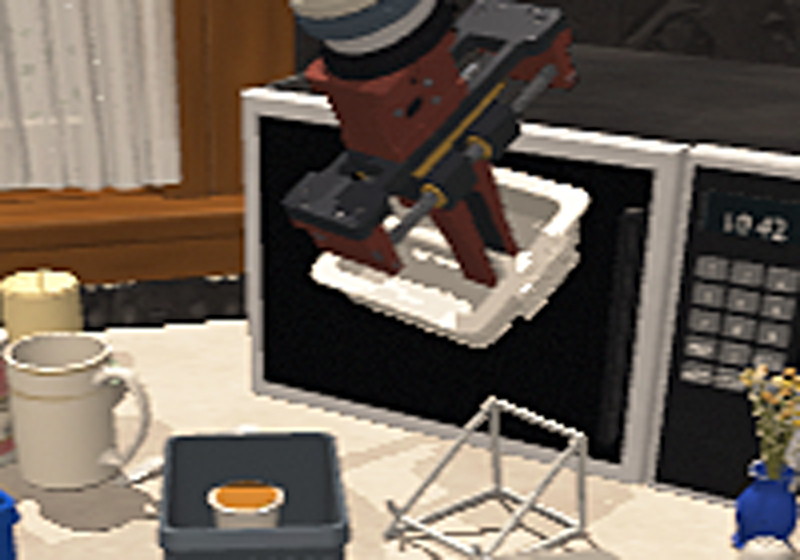

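View pics/w5.png

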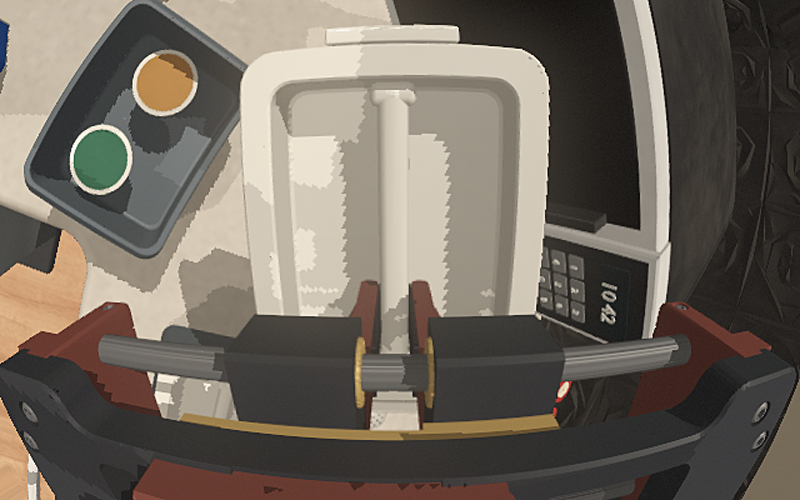

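Emit:
{"fn": "drive_tool", "kwargs": {
  "targets": [
    {"linear":[0.014,-0.023,-0.011],"angular":[0.108,-0.034,0.124],"grip":-1},
    {"linear":[0.01,-0.026,-0.009],"angular":[0.108,-0.034,0.124],"grip":-1},
    {"linear":[0.007,-0.028,-0.006],"angular":[0.108,-0.034,0.124],"grip":-1},
    {"linear":[0.003,-0.029,-0.003],"angular":[0.108,-0.034,0.124],"grip":-1},
    {"linear":[0,-0.029,0],"angular":[0.108,-0.034,0.124],"grip":-1}
  ]
}}

```text
t: 9.82
tool_pos: [0.4076, 0.2609, 0.2054]
orientation: [-0.006, 0.775, 0.632, -0.013]
force: [-0.3, -0.2, -0.8]
opening: 0.0117
```

Run:
```python
from f import *
s=show()
V=robot.read_camera("wrist"); save(V,"w6",1.25)
pickle.dump((V,s),open("d6.pkl","wb"))
p=robot.read_camera("side"); save(p,"s6",4,(230,90,380,240))
p=robot.read_camera("scene"); save(p,"c6",4,(230,120,380,270))
plan([.415,.261,.215],pose(-10.5),n=5)
```

```text
t 9.825 p [0.4076 0.2609 0.2054] xaz 78.45 z [-0.027 -0.007 -1.   ] F [-0.3 -0.2 -0.8] M [-0.11  0.09  0.01] open 0.0117 j [ 0.49 -0.2   1.57  0.01  1.8   0.7 ]
from [0.4092 0.2607 0.2051] dist 0.0115 ang 1.53 N 5 ang/row [-0.004  0.002 -0.002]
0 [0.0003, 0.0011, -0.002]
1 [0.0003, 0.0011, -0.002]
2 [0.0003, 0.0011, -0.002]
3 [0.0003, 0.0011, -0.002]
4 [0.0003, 0.0011, -0.002]
```

View pics/s6.png

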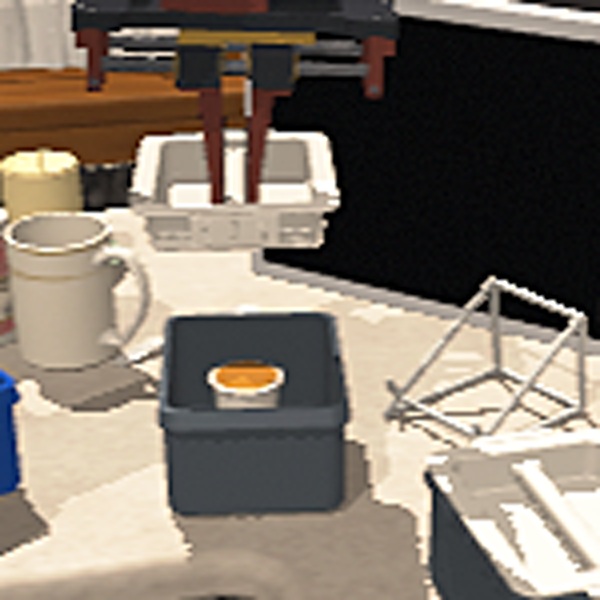

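View pics/w6.png

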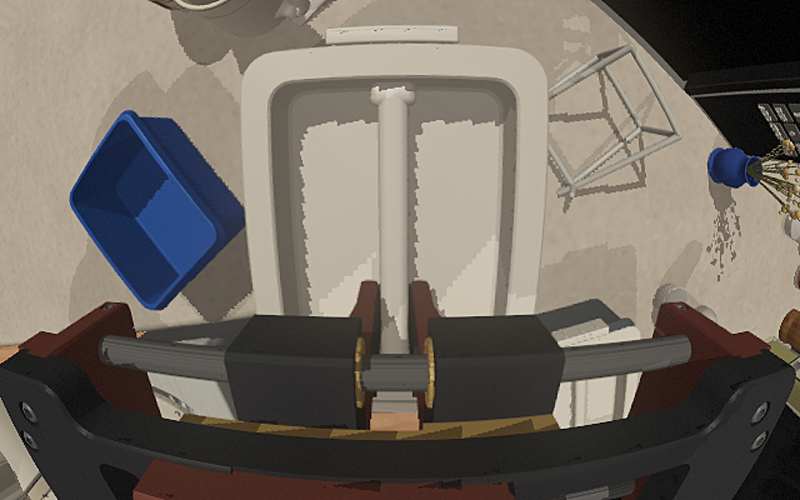

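View pics/c6.png

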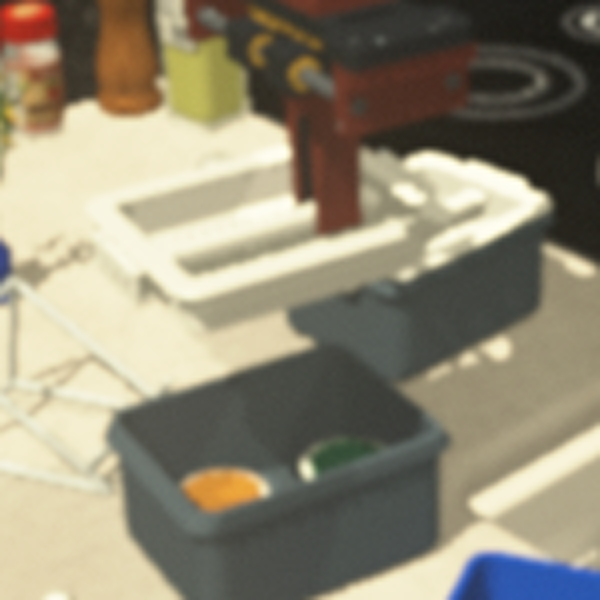

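Run:
```python
from f import *
V,s=pickle.load(open("d6.pkl","rb")); v=cr(0,0,1.25); s6=cr(230,90,4); c6=cr(230,120,4)
s=dict(s); Rt=Rq(s["orientation"])
lv=[(V,s,'x-',v(242,90),v(255,290)),(V,s,'x+',v(547,90),v(539,290)),(V,s,'y+',v(275,50),v(510,46))]
lz=[(Z,None,'y-',s6(145,214),s6(320,212)),(Z,None,'x-',s6(132,195),s6(143,145)),(Z,None,'x+',s6(340,195),s6(325,145))]
lc=[(S,None,'y+',c6(95,225),c6(165,290)),(S,None,'x-',c6(195,300),c6(400,245)),(S,None,'x+',c6(120,198),c6(270,155))]
for o,n in [(lv,'w'),(lv+lz,'wz'),(lv+lz+lc,'all'),(lz+lc,'zc')]:
    p=fit("lid "+n,o,.2,(.06,.078),-1.5,True,(.41,.29,-.2))
    g=np.array([p[0],p[1],p[3]-.012]); print("  grip in tool",Rt.inv().apply(g-s["tool_pos"]).round(4))
```

```text
lid w xy [0.4143 0.2919] yaw -10.73 z [0.2093] res [ 2.9 -3.7 -2.5  3.3  0.6  0.1]
  grip in tool [0.0319 0.0005 0.0077]
lid wz xy [0.4143 0.2919] yaw -10.72 z [0.2094] res [ 3.  -3.6 -2.6  3.3  0.6  0.1  0.  -0.9 -0.3  0.6 -0.  -1.2]
  grip in tool [0.0319 0.0005 0.0076]
lid all xy [0.4142 0.2923] yaw -10.77 z [0.208] res [ 2.1 -4.2 -1.3  4.4  0.8  0.2 -0.5 -1.4 -0.3  0.5  0.2 -1.  -0.4 -1.2
 -1.6 -2.9 -1.  -0. ]
  grip in tool [0.0323 0.0003 0.009 ]
lid zc xy [0.4132 0.2946] yaw -10.65 z [0.207] res [-0.6 -1.5  0.2  1.   0.8 -0.4  0.8  0.  -0.7 -2.1 -0.2  0.7]
  grip in tool [ 0.0343 -0.001   0.01  ]
```

Emit:
{"fn": "drive_tool", "kwargs": {
  "targets": [
    {"linear":[0,0.002,0.018],"angular":[-0.005,0.002,-0.001],"grip":-1},
    {"linear":[0,0.002,0.018],"angular":[-0.005,0.002,-0.001],"grip":-1},
    {"linear":[0,0.001,0.018],"angular":[-0.005,0.002,-0.001],"grip":-1},
    {"linear":[0,0.001,0.018],"angular":[-0.005,0.002,-0.001],"grip":-1},
    {"linear":[0,0,0.008],"angular":[-0.005,0,0],"grip":-1}
  ]
}}

```text
t: 10.6
tool_pos: [0.4187, 0.2578, 0.12]
orientation: [0.007, 0.767, 0.641, 0.006]
force: [-0.3, 0.4, -2.0]
opening: 0.0118
```

Run:
```python
from h import *
s=show()
plan([.415,.261,.105],pose(-10.5),n=3)
p=robot.read_camera("side"); save(p,"s7",4,(230,90,380,240))
p=robot.read_camera("scene"); save(p,"c7",4,(230,150,380,280))
```

```text
t 10.6 p [0.4187 0.2578 0.12  ] xaz 79.78 z [ 0.018 -0.002 -1.   ] F [-0.3  0.4 -2. ] M [-0.11  0.12 -0.  ] open 0.0118 j [ 0.49 -0.21  1.73 -0.01  1.61  0.67]
from [0.4187 0.2578 0.12  ] dist 0.0158 ang 1.09 N 3 ang/row [ 0.006 -0.     0.002]
0 [0.0008, -0.0015, 0.005]
1 [0.0008, -0.0015, 0.005]
2 [0.0008, -0.0014, 0.005]
```

View pics/s7.png

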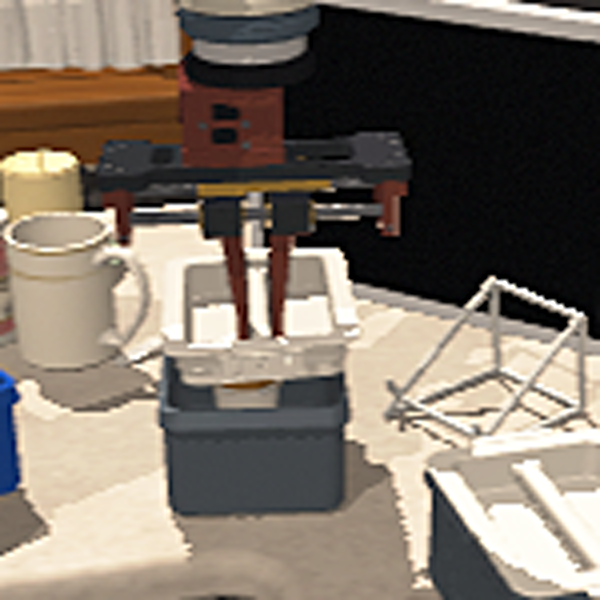

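View pics/c7.png

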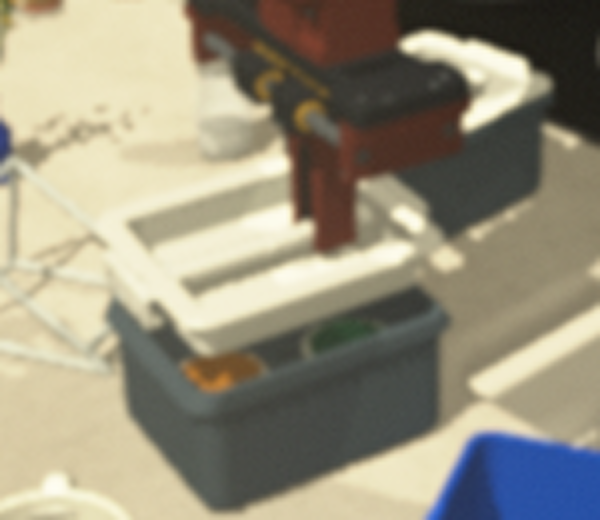

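Emit:
{"fn": "drive_tool", "kwargs": {
  "targets": [
    {"linear":[0.001,-0.002,0],"angular":[0.008,0,0.003],"grip":-1},
    {"linear":[0.001,-0.001,0.001],"angular":[0.005,0,0.003],"grip":-1},
    {"linear":[0,-0.001,0.003],"angular":[0.003,0,0],"grip":-1},
    {"linear":[0,0,0.005],"angular":[0,0,0],"grip":-1},
    {"linear":[0,0,0],"angular":[0,0,0],"grip":-1}
  ]
}}

```text
t: 11.32
tool_pos: [0.416, 0.2614, 0.1132]
orientation: [0.0, 0.769, 0.639, 0.003]
force: [-0.3, -0.3, -1.2]
opening: 0.0114
```

Run:
```python
from h import *
s=show()
plan([.415,.261,.093],pose(-10.5),n=4)
```

```text
t 11.325 p [0.416  0.2614 0.1132] xaz 79.46 z [ 0.005  0.003 -1.   ] F [-0.3 -0.3 -1.2] M [-0.09  0.05  0.01] open 0.0114 j [ 0.49 -0.2   1.73  0.    1.61  0.68]
from [0.416  0.2614 0.1132] dist 0.0202 ang 0.33 N 4 ang/row [ 0.001 -0.001 -0.   ]
0 [-0.0002, -0.0002, 0.0051]
1 [-0.0002, -0.0002, 0.0051]
2 [-0.0002, -0.0002, 0.0051]
3 [-0.0001, -0.0002, 0.0051]
```

Emit:
{"fn": "drive_tool", "kwargs": {
  "targets": [
    {"linear":[0,-0.001,0.005],"angular":[0,0,0],"grip":-1},
    {"linear":[0,0,0.005],"angular":[0,0,0],"grip":-1},
    {"linear":[0,0,0.004],"angular":[0,0,0],"grip":-1},
    {"linear":[0,0,0.003],"angular":[0,0,0],"grip":-1},
    {"linear":[0,0,0],"angular":[0,0,0],"grip":-1}
  ]
}}

```text
t: 11.95
tool_pos: [0.4151, 0.2615, 0.0951]
orientation: [0.001, 0.769, 0.639, 0.003]
force: [0.4, -0.6, -1.1]
opening: 0.0112
```

Run:
```python
from h import *
s=show()
p=robot.read_camera("side"); save(p,"s8",4,(230,90,380,240))
p=robot.read_camera("scene"); save(p,"c8",4,(230,150,380,280))
```

```text
t 11.95 p [0.4151 0.2615 0.0951] xaz 79.46 z [ 0.005  0.003 -1.   ] F [ 0.4 -0.6 -1.1] M [-0.23  0.04  0.05] open 0.0112 j [ 0.49 -0.19  1.76 -0.    1.57  0.68]
```

View pics/s8.png

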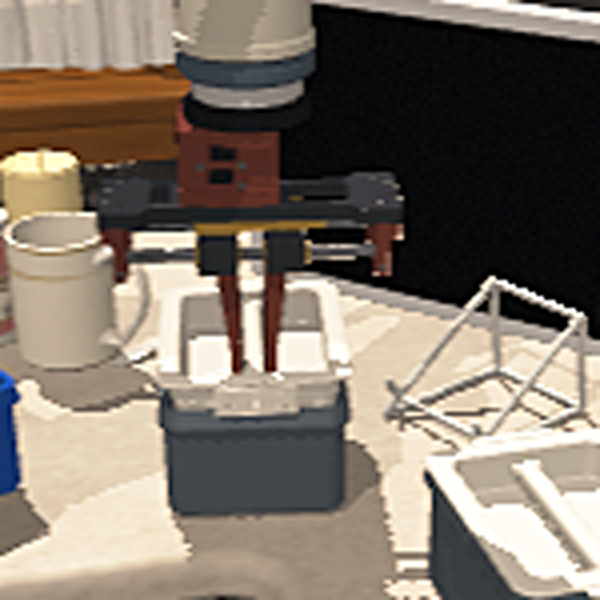

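View pics/c8.png

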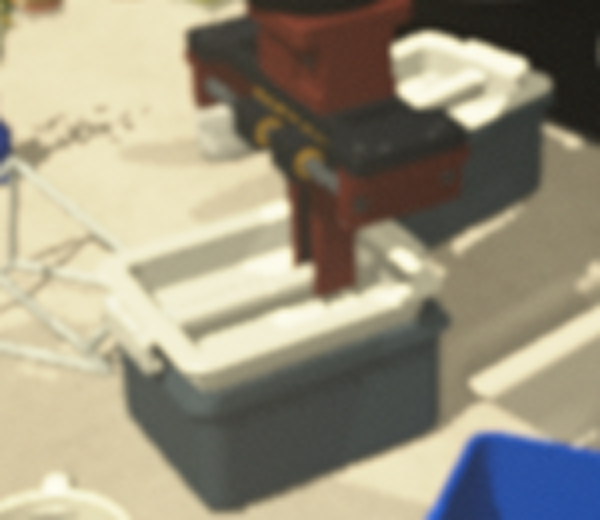

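Emit:
{"fn": "drive_tool", "kwargs": {
  "targets": [
    {"linear":[0,0,0.002],"angular":[0,0,0],"grip":-1},
    {"linear":[0,0,0.002],"angular":[0,0,0],"grip":-1},
    {"linear":[0,0,0],"angular":[0,0,0],"grip":-1},
    {"linear":[0,0,0],"angular":[0,0,0],"grip":-0.6},
    {"linear":[0,0,0],"angular":[0,0,0],"grip":-0.6}
  ]
}}

```text
t: 12.68
tool_pos: [0.4158, 0.2622, 0.095]
orientation: [0.001, 0.769, 0.639, 0.005]
force: [0.6, -1.0, -0.1]
opening: 0.0175
```

Run:
```python
from h import *
s=show()
plan([.4207,.292,.093],pose(-10.5),n=4)
```

```text
t 12.675 p [0.4158 0.2622 0.095 ] xaz 79.46 z [ 0.008  0.005 -1.   ] F [ 0.6 -1.  -0.1] M [-0.05  0.01 -0.02] open 0.0175 j [ 0.49 -0.19  1.76  0.    1.57  0.68]
from [0.4158 0.2622 0.095 ] dist 0.0302 ang 0.56 N 4 ang/row [ 0.002 -0.002 -0.   ]
0 [0.0075, -0.0001, 0.0006]
1 [0.0075, -0.0001, 0.0005]
2 [0.0075, -0.0001, 0.0005]
3 [0.0075, -0.0001, 0.0005]
```

Emit:
{"fn": "drive_tool", "kwargs": {
  "targets": [
    {"linear":[0.005,0,-0.002],"angular":[0,0,0],"grip":-0.35},
    {"linear":[0.01,0,0],"angular":[0.003,0,0],"grip":-0.35},
    {"linear":[0.01,0,0],"angular":[0,0,0],"grip":-0.35},
    {"linear":[0.005,0,0],"angular":[0,0,0],"grip":-0.35},
    {"linear":[0,0,0],"angular":[0,0,0],"grip":-0.35}
  ]
}}

```text
t: 13.3
tool_pos: [0.4215, 0.2944, 0.0967]
orientation: [-0.001, 0.769, 0.639, 0.004]
force: [-0.1, -0.4, -0.8]
opening: 0.0286
```

Run:
```python
from f import *
s=show()
plan([.4207,.292,.093],pose(-10.5),n=4)
V=robot.read_camera("wrist"); save(V,"w9",1.25); pickle.dump((V,s),open("d9.pkl","wb"))
p=robot.read_camera("side"); save(p,"s9",4,(230,90,380,240));print([ (x["centre"],x["conf"]) for x in robot.spot_point("lid_grip",p)])
p=robot.read_camera("scene"); save(p,"c9",4,(230,150,380,280))
```

```text
t 13.3 p [0.4215 0.2944 0.0967] xaz 79.5 z [ 0.004  0.006 -1.   ] F [-0.1 -0.4 -0.8] M [-0.02  0.06 -0.04] open 0.0286 j [ 0.54 -0.13  1.7   0.    1.57  0.73]
from [0.4215 0.2944 0.0967] dist 0.0045 ang 0.41 N 4 ang/row [ 0.001 -0.002 -0.   ]
0 [-0.0006, -0.0001, 0.0009]
1 [-0.0006, -0.0001, 0.0009]
2 [-0.0006, -0.0001, 0.0009]
3 [-0.0006, -0.0001, 0.0009]
[([296.0, 175.7], 0.93)]
```

View pics/w9.png

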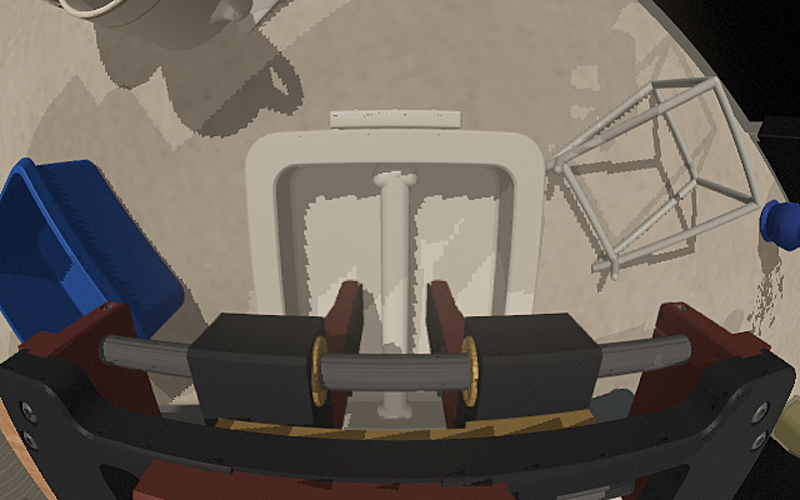

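View pics/s9.png

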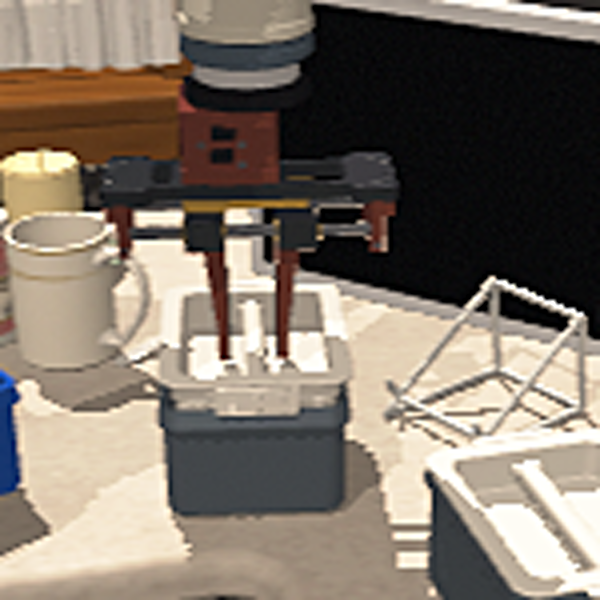

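View pics/c9.png

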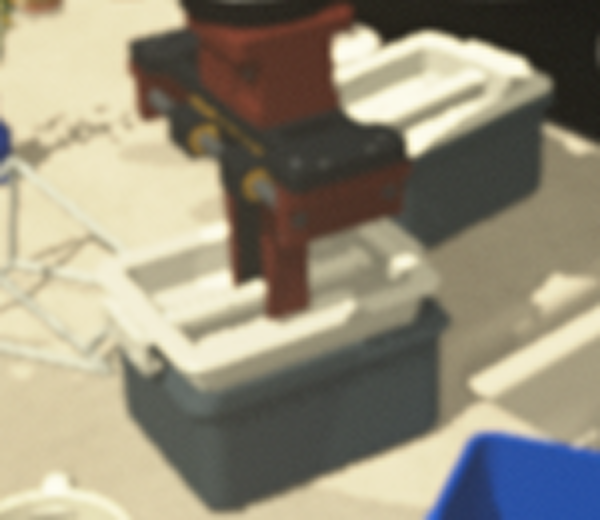

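Run:
```python
from f import *
V,s=pickle.load(open("d9.pkl","rb")); v=cr(0,0,1.25); s6=cr(230,90,4); c6=cr(230,150,4)
Rt=Rq(s["orientation"])
lv=[(V,s,'x-',v(246,165),v(256,300)),(V,s,'x+',v(546,165),v(537,300)),(V,s,'y+',v(275,132),v(515,129))]
lz=[(Z,None,'y-',s6(170,384),s6(340,380)),(Z,None,'x-',s6(160,360),s6(165,300)),(Z,None,'x+',s6(351,360),s6(345,300))]
lc=[(S,None,'y+',c6(105,285),c6(185,380)),(S,None,'x-',c6(230,380),c6(430,290)),(S,None,'x+',c6(120,262),c6(230,222)),(S,None,'y-',c6(390,220),c6(438,265))]
for o,n in [(lv,'w'),(lv+lz,'wz'),(lv+lz+lc,'all'),(lz+lc,'zc')]:
    p=fit("lid "+n,o,.2,(.06,.078),0,True,(.41,.29,-.2))
    g=np.array([p[0],p[1],p[3]-.012]); print("  grip in tool",Rt.inv().apply(g-s["tool_pos"]).round(4))
```

```text
lid w xy [0.4218 0.2935] yaw -9.96 z [0.1005] res [ 3.1 -3.7 -2.5  3.1  0.5 -0.1]
  grip in tool [-0.0009  0.0005  0.0082]
lid wz xy [0.422  0.2935] yaw -9.93 z [0.1008] res [ 3.1 -3.7 -2.9  2.7  0.5  0.  -0.9 -0.6  0.7  1.1 -0.1  1.5]
  grip in tool [-0.0009  0.0006  0.0079]
lid all xy [0.4218 0.2936] yaw -9.99 z [0.0995] res [ 2.4 -4.2 -1.7  3.9  0.7 -0.1 -1.3 -1.1  0.7  1.2  0.1  1.7  0.3 -1.4
 -4.5 -0.3 -1.7 -0.5  1.1 -0.5]
  grip in tool [-0.0008  0.0004  0.0092]
lid zc xy [0.4219 0.2942] yaw -9.8 z [0.098] res [-1.8 -1.5  0.6  1.2  0.2  1.8  0.9 -0.9 -3.8  0.2 -1.   0.1  1.7  0.1]
  grip in tool [-0.0002  0.0004  0.0107]
```

Emit:
{"fn": "drive_tool", "kwargs": {
  "targets": [
    {"linear":[-0.001,0,0.005],"angular":[0,0,0],"grip":-0.35},
    {"linear":[0,0,0],"angular":[0,0,0],"grip":-1},
    {"linear":[0,0,0],"angular":[0,0,0],"grip":-1},
    {"linear":[0,0,0],"angular":[0,0,0],"grip":-1},
    {"linear":[0,0,0.003],"angular":[0,0,0],"grip":-1}
  ]
}}

```text
t: 14.12
tool_pos: [0.4215, 0.2923, 0.0912]
orientation: [-0.001, 0.769, 0.639, 0.004]
force: [-7.9, -4.7, 21.9]
opening: 0.0118
```

```bash
python3 -c "
from h import *
show()"
```

```text
t 14.125 p [0.4215 0.2923 0.0912] xaz 79.41 z [ 0.006  0.006 -1.   ] F [-7.9 -4.7 21.9] M [-0.95  1.54 -0.01] open 0.0118 j [ 0.54 -0.13  1.71  0.    1.56  0.72]
```

Emit:
{"fn": "drive_tool", "kwargs": {
  "targets": [
    {"linear":[0,0,0.003],"angular":[0,0,0],"grip":-1},
    {"linear":[0,0,0.003],"angular":[0,0,0],"grip":-1},
    {"linear":[0,0,0.003],"angular":[0,0,0],"grip":-1},
    {"linear":[0,0,0.003],"angular":[0,0,0],"grip":-1},
    {"linear":[0,0,0.003],"angular":[0,0,0],"grip":-1}
  ]
}}

```text
t: 14.75
tool_pos: [0.4215, 0.2923, 0.0912]
orientation: [0.0, 0.769, 0.639, 0.007]
force: [-6.9, -4.4, 14.3]
opening: 0.0114
```

Run:
```python
from f import *
s=show()
V=robot.read_camera("wrist"); save(V,"w10",1.25); pickle.dump((V,s),open("d10.pkl","wb"))
p=robot.read_camera("side"); save(p,"s10",4,(230,90,380,240))
p=robot.read_camera("scene"); save(p,"c10",4,(230,150,380,280))
```

```text
t 14.75 p [0.4215 0.2923 0.0912] xaz 79.44 z [ 0.011  0.009 -1.   ] F [-6.9 -4.4 14.3] M [-0.87  1.31  0.04] open 0.0114 j [ 0.54 -0.14  1.71  0.    1.55  0.72]
```

View pics/s10.png

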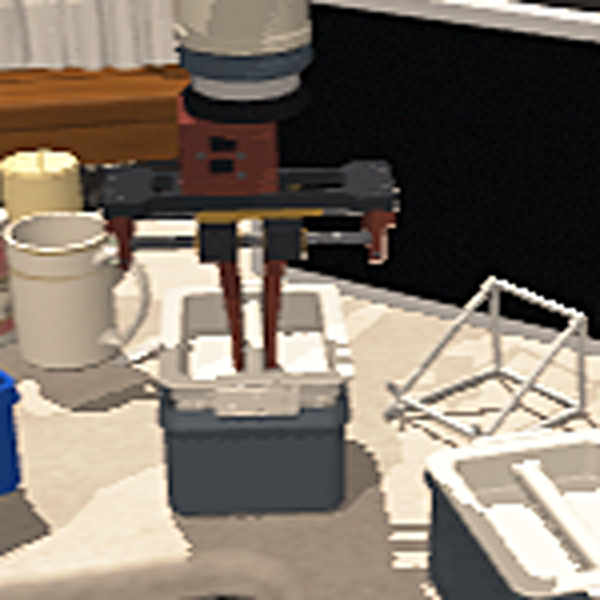

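View pics/c10.png

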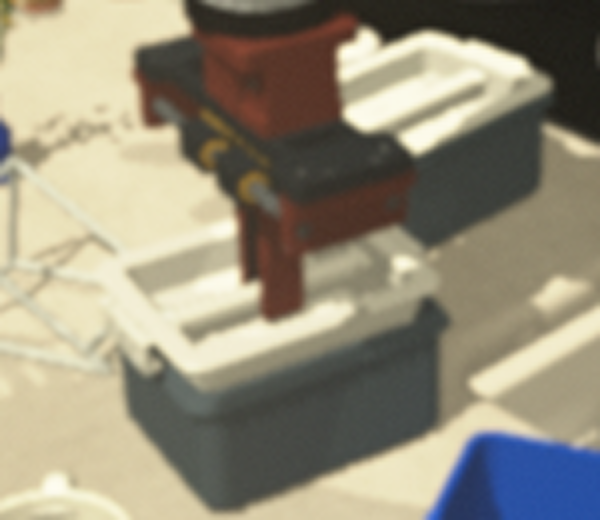

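Emit:
{"fn": "drive_tool", "kwargs": {
  "targets": [
    {"linear":[-0.001,-0.001,0.005],"angular":[0,0,0],"grip":-1},
    {"linear":[-0.001,-0.001,0.006],"angular":[0.004,0,0],"grip":-1},
    {"linear":[-0.001,-0.001,0.006],"angular":[0.004,0,0],"grip":-1},
    {"linear":[-0.001,-0.001,0.006],"angular":[0.004,0,0],"grip":-1},
    {"linear":[-0.001,-0.001,0.006],"angular":[0.004,0,0],"grip":-1}
  ]
}}

```text
t: 15.52
tool_pos: [0.4215, 0.2925, 0.0909]
orientation: [-0.004, 0.769, 0.639, 0.016]
force: [-8.2, -5.1, 25.3]
opening: 0.0118
```

```bash
python3 -c "
from h import *
show()"
```

```text
t 15.525 p [0.4215 0.2925 0.0909] xaz 79.53 z [ 0.02   0.027 -0.999] F [-8.2 -5.1 25.3] M [-1.09  1.68  0.06] open 0.0118 j [ 0.53 -0.15  1.73  0.01  1.54  0.71]
```

Emit:
{"fn": "drive_tool", "kwargs": {
  "targets": [
    {"linear":[0,0,0],"angular":[0,0,0],"grip":-0.4},
    {"linear":[0,0,0],"angular":[0,0,0],"grip":-0.4},
    {"linear":[0,0,-0.01],"angular":[0.01,-0.015,0],"grip":-0.4},
    {"linear":[0,0,-0.01],"angular":[0.008,-0.01,0],"grip":-0.4},
    {"linear":[0,0,-0.01],"angular":[0,0,0],"grip":-0.4}
  ]
}}

```text
t: 16.15
tool_pos: [0.4211, 0.2919, 0.1225]
orientation: [-0.003, 0.769, 0.64, -0.001]
force: [0.1, 0.3, -0.1]
opening: 0.0262
```

Run:
```python
from f import *
s=show()
plan([.4215,.293,.12],pose(-10),n=5)
V=robot.read_camera("wrist"); save(V,"w11",1.25); pickle.dump((V,s),open("d11.pkl","wb"))
p=robot.read_camera("side"); save(p,"s11",8,(260,150,330,225))
p=robot.read_camera("scene"); save(p,"c11",6,(245,190,350,280))
```

```text
t 16.15 p [0.4211 0.2919 0.1225] xaz 79.51 z [-0.004  0.003 -1.   ] F [ 0.1  0.3 -0.1] M [-0.06  0.04 -0.01] open 0.0262 j [ 0.54 -0.14  1.66  0.01  1.62  0.72]
from [0.4211 0.2919 0.1225] dist 0.0028 ang 0.58 N 5 ang/row [-0.001 -0.001 -0.002]
0 [0.0002, 0.0, 0.0005]
1 [0.0002, 0.0, 0.0005]
2 [0.0002, 0.0, 0.0005]
3 [0.0002, 0.0, 0.0005]
4 [0.0002, 0.0, 0.0005]
```

View pics/s11.png

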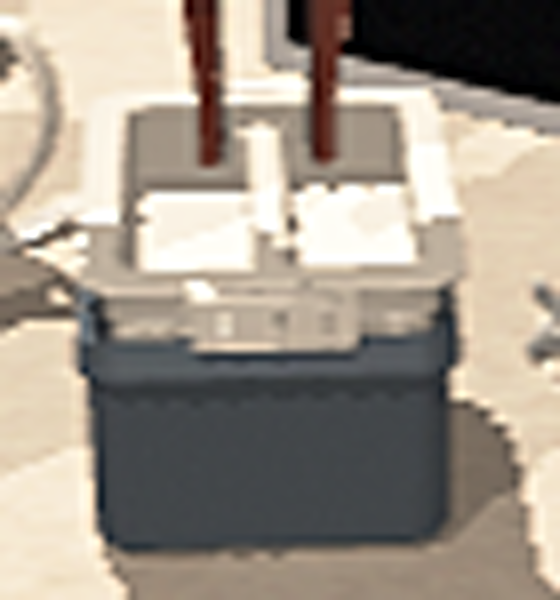

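View pics/c11.png

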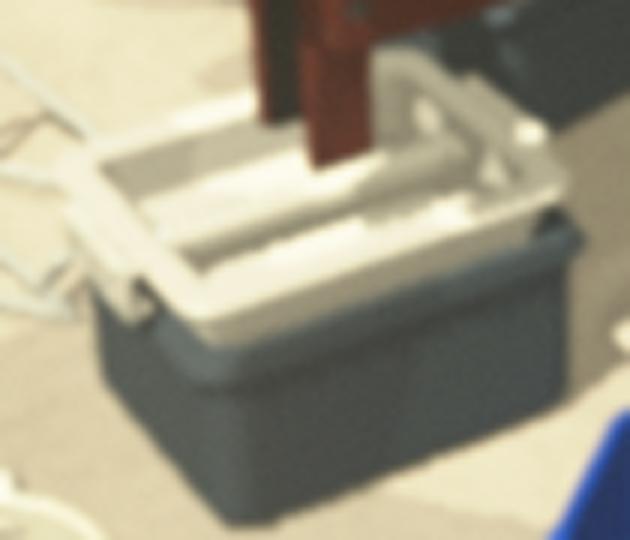

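View pics/w11.png

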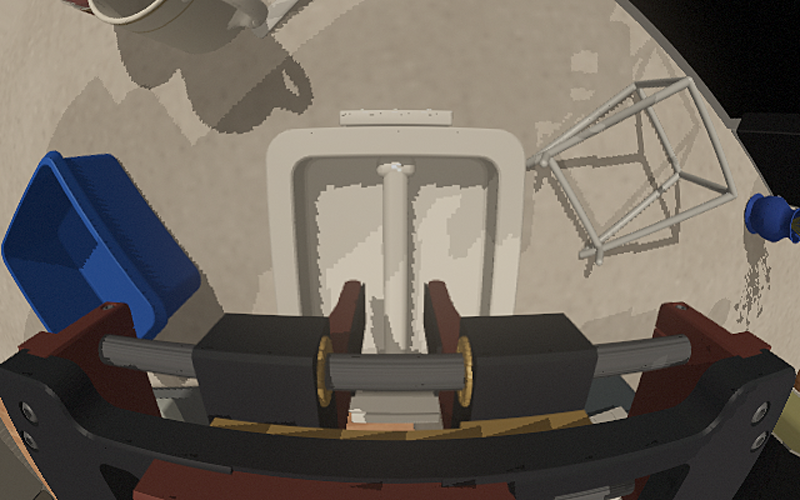

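Run:
```python
from f import *
V,s=pickle.load(open("d11.pkl","rb")); v=cr(0,0,1.25); s6=cr(260,150,8)
Rt=Rq(s["orientation"])
lv=[(V,s,'x-',v(266,165),v(276,300)),(V,s,'x+',v(525,165),v(519,300)),(V,s,'y+',v(290,128),v(500,126))]
lz=[(Z,None,'y-',s6(110,280),s6(440,285)),(Z,None,'x-',s6(78,240),s6(95,110)),(Z,None,'x+',s6(463,240),s6(440,110))]
for o,n in [(lv,'w'),(lv+lz,'wz')]:
    p=fit("lid "+n,o,.2,(.06,.078),0,True,(.41,.29,-.2))
    g=np.array([p[0],p[1],p[3]-.012]); print("  grip in tool",Rt.inv().apply(g-s["tool_pos"]).round(4))
```

```text
lid w xy [0.4219 0.2934] yaw -9.8 z [0.101] res [ 1.9 -2.3 -2.2  2.6 -0.1  0.4]
  grip in tool [0.0016 0.0006 0.0335]
lid wz xy [0.4219 0.2934] yaw -9.86 z [0.1015] res [ 1.9 -2.1 -2.7  2.3  0.1  0.4 -1.7  0.2  0.4  1.7 -0.1  0.5]
  grip in tool [0.0016 0.0007 0.033 ]
```

Emit:
{"fn": "drive_tool", "kwargs": {
  "targets": [
    {"linear":[0,0,0],"angular":[0,0,0],"grip":-1},
    {"linear":[0,0,0],"angular":[0,0,0],"grip":-1},
    {"linear":[0,0,0.004],"angular":[0,0,0],"grip":-1},
    {"linear":[0,0,0.005],"angular":[0,0,0],"grip":-1},
    {"linear":[0,0,0],"angular":[0,0,0],"grip":-1}
  ]
}}

```text
t: 16.92
tool_pos: [0.4207, 0.2916, 0.1117]
orientation: [-0.003, 0.769, 0.639, -0.001]
force: [0.3, -0.1, -0.1]
opening: 0.0004
```

```bash
python3 -c "
from h import *
show()"
```

```text
t 16.925 p [0.4207 0.2916 0.1117] xaz 79.51 z [-0.004  0.003 -1.   ] F [ 0.3 -0.1 -0.1] M [-0.07  0.1  -0.01] open 0.0004 j [ 0.54 -0.13  1.67  0.01  1.6   0.72]
```

Emit:
{"fn": "drive_tool", "kwargs": {
  "targets": [
    {"linear":[0.002,0.001,0.003],"angular":[0,0,0],"grip":-1},
    {"linear":[0,0,0.003],"angular":[0,0,0],"grip":-1},
    {"linear":[0,0,0.003],"angular":[0,0,0],"grip":-1},
    {"linear":[0,0,0.004],"angular":[0,0,0],"grip":-1},
    {"linear":[0,0,0.004],"angular":[0,0,0],"grip":-1}
  ]
}}

```text
t: 17.55
tool_pos: [0.4226, 0.2939, 0.1067]
orientation: [-0.002, 0.769, 0.64, 0.003]
force: [-8.6, -5.8, 19.9]
opening: 0.0003
```

```bash
python3 -c "
from h import *
show()"
```

```text
t 17.55 p [0.4226 0.2939 0.1067] xaz 79.53 z [ 0.001  0.006 -1.   ] F [-8.6 -5.8 19.9] M [-1.14  1.68 -0.  ] open 0.0003 j [ 0.54 -0.13  1.68  0.    1.59  0.72]
```

Emit:
{"fn": "drive_tool", "kwargs": {
  "targets": [
    {"linear":[-0.002,-0.002,0.003],"angular":[0,0,0],"grip":-1},
    {"linear":[-0.002,-0.002,0.004],"angular":[0,0,0],"grip":-1},
    {"linear":[-0.002,-0.002,0.004],"angular":[0,0,0],"grip":-1},
    {"linear":[-0.002,-0.002,0.004],"angular":[0,0,0],"grip":-1},
    {"linear":[-0.002,-0.002,0.004],"angular":[0,0,0],"grip":-1}
  ]
}}

```text
t: 18.18
tool_pos: [0.4212, 0.2929, 0.1067]
orientation: [0.001, 0.768, 0.64, 0.023]
force: [-0.4, 0.1, 12.1]
opening: 0.0004
```

```bash
python3 -c "
from h import *
show()
p=robot.read_camera('scene'); save(p,'c12',6,(245,190,350,280))
p=robot.read_camera('side'); save(p,'s12',8,(260,150,330,225))
"
```

```text
t 18.175 p [0.4212 0.2929 0.1067] xaz 79.6 z [ 0.036  0.028 -0.999] F [-0.4  0.1 12.1] M [ 0.14 -0.05 -0.01] open 0.0004 j [ 0.54 -0.17  1.72  0.01  1.55  0.72]
```

View pics/c12.png

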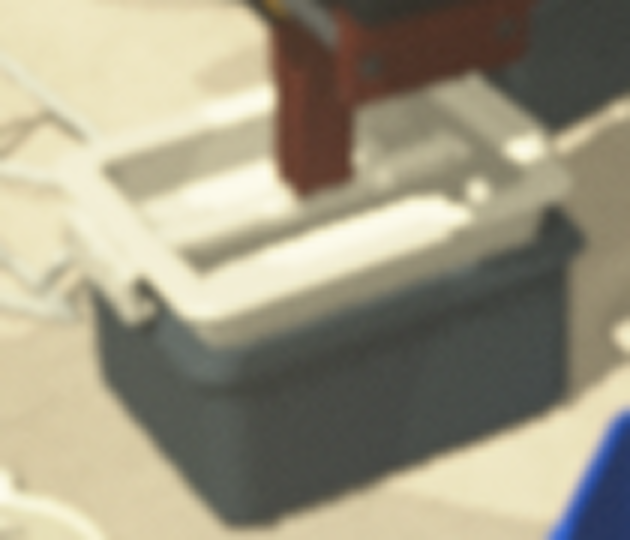

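View pics/s12.png

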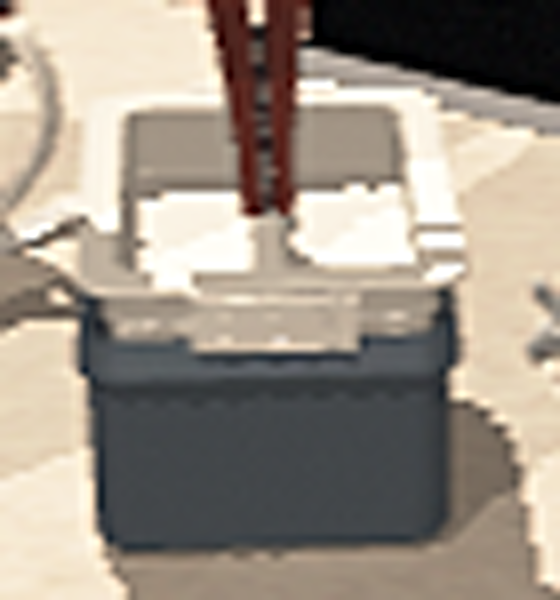

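Emit:
{"fn": "drive_tool", "kwargs": {
  "targets": [
    {"linear":[-0.002,-0.002,0.005],"angular":[0.008,-0.007,0],"grip":-1},
    {"linear":[-0.002,-0.002,0.006],"angular":[0.008,-0.007,0],"grip":-1},
    {"linear":[-0.002,-0.002,0.007],"angular":[0.008,-0.007,0],"grip":-1},
    {"linear":[-0.002,-0.002,0.007],"angular":[0.008,-0.007,0],"grip":-1},
    {"linear":[-0.002,-0.002,0.007],"angular":[0.008,-0.007,0],"grip":-1}
  ]
}}

```text
t: 18.9
tool_pos: [0.4215, 0.2931, 0.1065]
orientation: [-0.0, 0.768, 0.64, 0.021]
force: [-5.9, -2.7, 26.0]
opening: 0.0007
```

```bash
python3 -c "
from h import *
show()
"
```

```text
t 18.9 p [0.4215 0.2931 0.1065] xaz 79.66 z [ 0.032  0.027 -0.999] F [-5.9 -2.7 26. ] M [-0.64  1.04  0.01] open 0.0007 j [ 0.54 -0.17  1.71  0.01  1.55  0.72]
```

```bash
cat > ov.py <<'E'
from f import *
def overlay(P,name,crop,s,lid,tub,st=None):
    im=cv2.cvtColor(P["pixels"],cv2.COLOR_RGB2BGR)[crop[1]:crop[3],crop[0]:crop[2]]
    im=cv2.resize(im,None,fx=s,fy=s,interpolation=cv2.INTER_CUBIC)
    def rect(c,yaw,z,hx,hy,col):
        y=np.radians(yaw);pts=[]
        for a,b in [(-1,-1),(1,-1),(1,1),(-1,1)]:
            X=[c[0]+np.cos(y)*a*hx-np.sin(y)*b*hy,c[1]+np.sin(y)*a*hx+np.cos(y)*b*hy,z]
            u=(proj(P,X,st)-[crop[0],crop[1]]+.5)*s-.5; pts.append(u)
        cv2.polylines(im,[np.array(pts).round().astype(np.int32)],True,col,1,cv2.LINE_AA)
    if lid: rect(lid[:2],lid[2],lid[3],.06,.078,(0,0,255))
    if tub: rect(tub[:2],tub[2],.08,.06,.078,(0,255,0)); rect(tub[:2],tub[2],.0,.045,.06,(0,255,255))
    cv2.imwrite("pics/"+name+".png",im)
E
python3 - <<'E'
from ov import *
S2=robot.read_camera("scene");Z2=robot.read_camera("side")
pickle.dump((S2,Z2),open("d12.pkl","wb"))
lid=(.4219,.2934,-9.9,.0995);tub=(.4207,.292,-10.5)
overlay(S2,"oc12",(245,190,350,280),7,lid,tub);overlay(Z2,"os12",(260,150,330,225),8,lid,tub)
E
```

```text
(no output)
```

View pics/oc12.png

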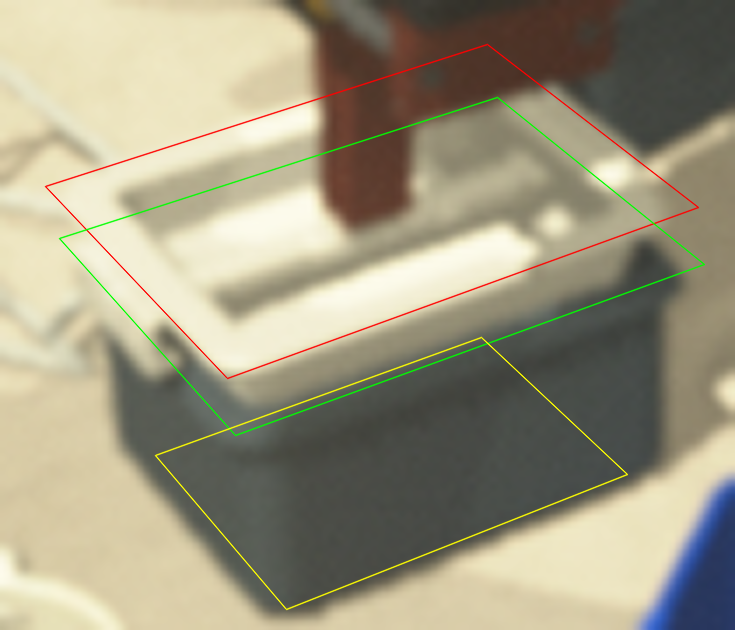

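View pics/os12.png

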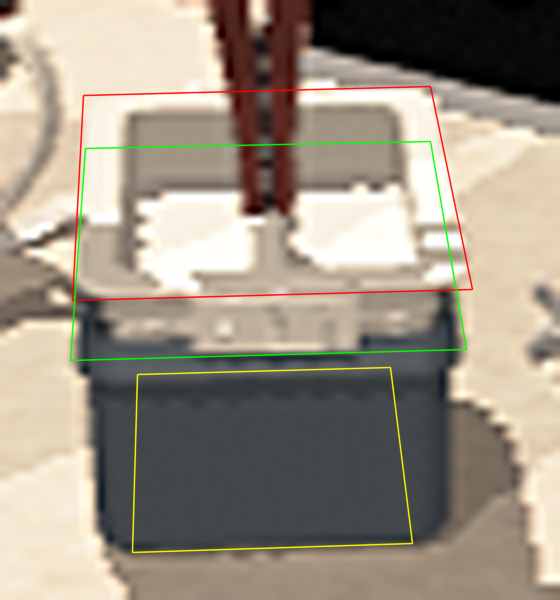

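Emit:
{"fn": "drive_tool", "kwargs": {
  "targets": [
    {"linear":[0,0,-0.008],"angular":[0.015,-0.012,0],"grip":-0.4},
    {"linear":[0,0,-0.002],"angular":[0.015,-0.012,0],"grip":-0.4},
    {"linear":[0,0,0],"angular":[0.005,-0.005,0],"grip":-0.4},
    {"linear":[0,0,0.008],"angular":[0,0,0],"grip":-0.4},
    {"linear":[0,0,0.01],"angular":[0,0,0],"grip":-0.4}
  ]
}}

```text
t: 19.62
tool_pos: [0.4215, 0.2932, 0.0979]
orientation: [-0.004, 0.768, 0.64, -0.002]
force: [0.4, 0.7, -0.9]
opening: 0.0266
```

```bash
python3 -c "
from h import *
show()
plan([.4215,.293,.092],pose(-10.2),n=1)
"
```

```text
t 19.625 p [0.4215 0.2932 0.0979] xaz 79.65 z [-0.009  0.004 -1.   ] F [ 0.4  0.7 -0.9] M [-0.12  0.06  0.01] open 0.0266 j [ 0.54 -0.12  1.69  0.01  1.58  0.72]
from [0.4215 0.2932 0.0979] dist 0.0059 ang 0.59 N 1 ang/row [-0.01  -0.002 -0.003]
0 [-0.0002, 0.0001, 0.0059]
```

Emit:
{"fn": "drive_tool", "kwargs": {
  "targets": [
    {"linear":[0,0,0.006],"angular":[-0.008,0,0],"grip":-0.4},
    {"linear":[0,0,0],"angular":[0,0,0],"grip":-1},
    {"linear":[0,0,0],"angular":[0,0,0],"grip":-1},
    {"linear":[0,0,0],"angular":[0,0,0],"grip":-1},
    {"linear":[0,0,-0.004],"angular":[0,0,0],"grip":-1}
  ]
}}

```text
t: 20.25
tool_pos: [0.42, 0.2923, 0.0927]
orientation: [-0.001, 0.768, 0.64, -0.002]
force: [0.3, -0.1, -1.4]
opening: 0.0118
```

```bash
python3 -c "
from h import *
show()
"
```

```text
t 20.25 p [0.42   0.2923 0.0927] xaz 79.66 z [-0.005 -0.    -1.   ] F [ 0.3 -0.1 -1.4] M [-0.07  0.07 -0.04] open 0.0118 j [ 0.54 -0.12  1.7   0.    1.57  0.72]
```

Emit:
{"fn": "drive_tool", "kwargs": {
  "targets": [
    {"linear":[-0.001,0,-0.002],"angular":[0,0,0.006],"grip":-1},
    {"linear":[-0.001,0,0],"angular":[0,0,0.006],"grip":-1},
    {"linear":[-0.001,0,0],"angular":[0,0,0],"grip":-1},
    {"linear":[0,0,0.003],"angular":[0,0,0],"grip":-1},
    {"linear":[0,0,0.003],"angular":[0,0,0],"grip":-1}
  ]
}}

```text
t: 20.88
tool_pos: [0.4198, 0.2894, 0.0895]
orientation: [-0.001, 0.772, 0.635, -0.001]
force: [-0.1, -1.1, -1.0]
opening: 0.012
```

```bash
python3 -c "
from h import *
show()
"
```

```text
t 20.875 p [0.4198 0.2894 0.0895] xaz 78.91 z [-0.003  0.001 -1.   ] F [-0.1 -1.1 -1. ] M [-0.07  0.11  0.02] open 0.012 j [ 0.54 -0.13  1.71  0.    1.56  0.73]
```

Emit:
{"fn": "drive_tool", "kwargs": {
  "targets": [
    {"linear":[0,0,0.003],"angular":[0,0,0],"grip":-1},
    {"linear":[0,0,0.003],"angular":[0,0,0],"grip":-1},
    {"linear":[-0.001,-0.001,0.003],"angular":[0,0,0],"grip":-1},
    {"linear":[-0.001,-0.001,0.003],"angular":[0,0,0],"grip":-1},
    {"linear":[-0.001,-0.001,0.003],"angular":[0,0,0],"grip":-1}
  ]
}}

```text
t: 21.5
tool_pos: [0.4182, 0.2883, 0.0766]
orientation: [-0.001, 0.772, 0.636, 0.003]
force: [2.4, 2.9, 3.6]
opening: 0.012
```

```bash
python3 -c "
from h import *
show()
"
```

```text
t 21.5 p [0.4182 0.2883 0.0766] xaz 78.92 z [ 0.003  0.005 -1.   ] F [2.4 2.9 3.6] M [ 0.5  -0.31  0.12] open 0.012 j [ 0.53 -0.13  1.74  0.    1.53  0.73]
```

```bash
python3 -c "
from h import *
p=robot.read_camera('scene'); save(p,'c13',6,(245,190,350,280))
p=robot.read_camera('side'); save(p,'s13',8,(260,150,330,225))
"
```

```text
(no output)
```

View pics/c13.png

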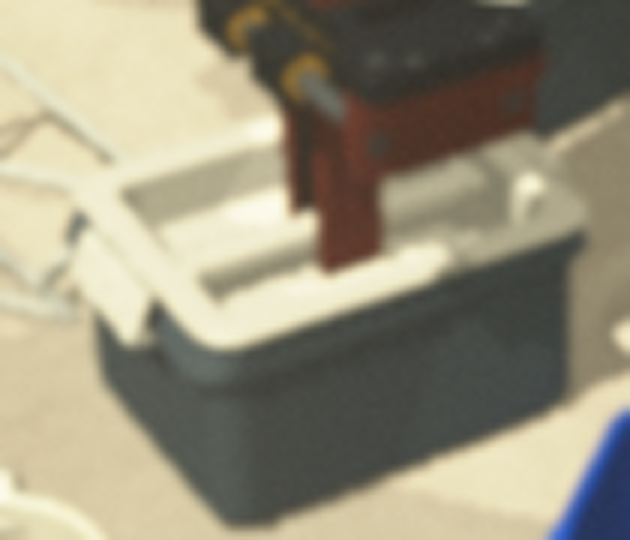

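View pics/s13.png

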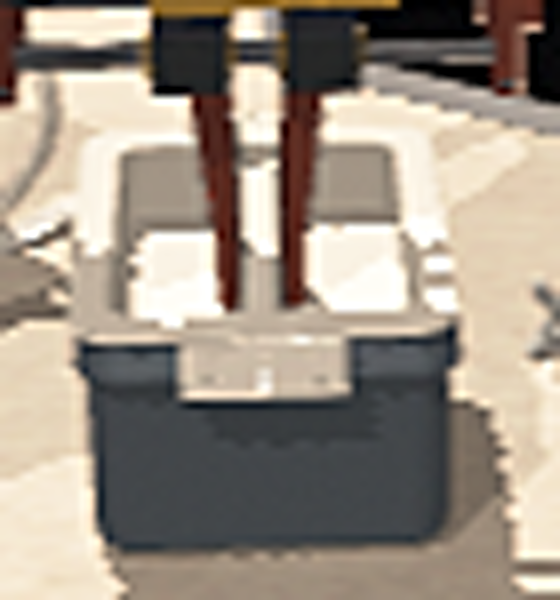

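Emit:
{"fn": "drive_tool", "kwargs": {
  "targets": [
    {"linear":[0,0,0.003],"angular":[0,0,0],"grip":-1},
    {"linear":[-0.001,-0.001,0.004],"angular":[0,0,0],"grip":-1},
    {"linear":[-0.001,-0.001,0.004],"angular":[0,0,0],"grip":-1},
    {"linear":[-0.001,-0.001,0.004],"angular":[0,0,0],"grip":-1},
    {"linear":[-0.001,-0.001,0.005],"angular":[0,0,0],"grip":-1}
  ]
}}

```text
t: 22.22
tool_pos: [0.4177, 0.2883, 0.0729]
orientation: [0.0, 0.772, 0.636, 0.012]
force: [-5.5, -2.4, 28.9]
opening: 0.0115
```

```bash
python3 -c "
from h import *
s=show()
V=robot.read_camera('wrist'); save(V,'w14',1.25)
p=robot.read_camera('scene'); save(p,'c14',6,(245,190,350,280))
p=robot.read_camera('side'); save(p,'s14',8,(260,150,330,225))
"
```

```text
t 22.225 p [0.4177 0.2883 0.0729] xaz 78.95 z [ 0.018  0.014 -1.   ] F [-5.5 -2.4 28.9] M [-0.63  1.26 -0.04] open 0.0115 j [ 0.54 -0.15  1.76  0.    1.51  0.73]
```

View pics/c14.png

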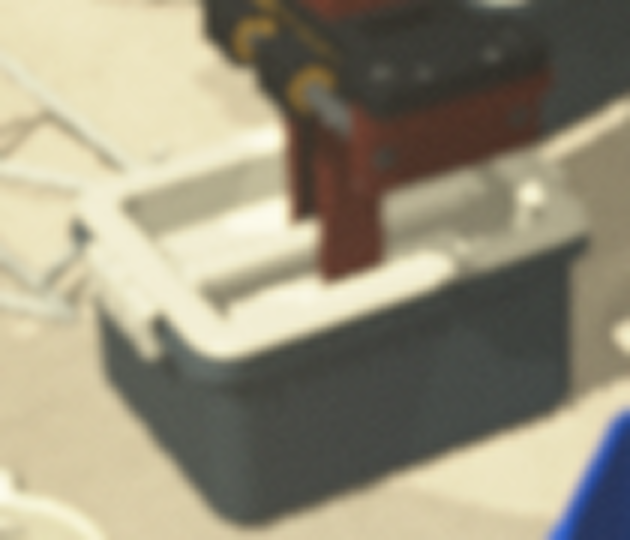

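View pics/s14.png

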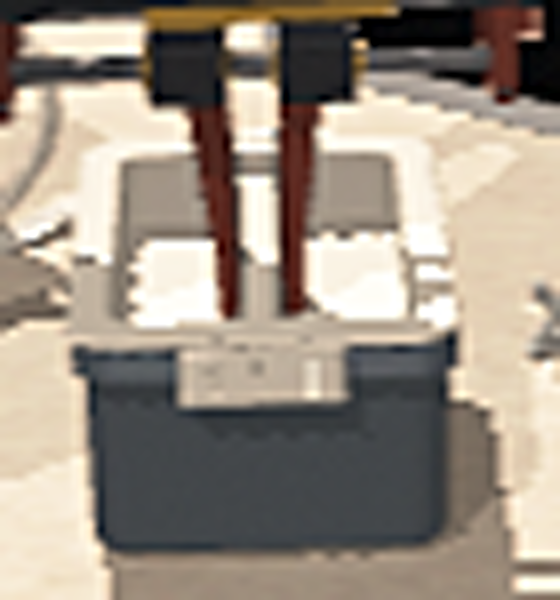

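View pics/w14.png

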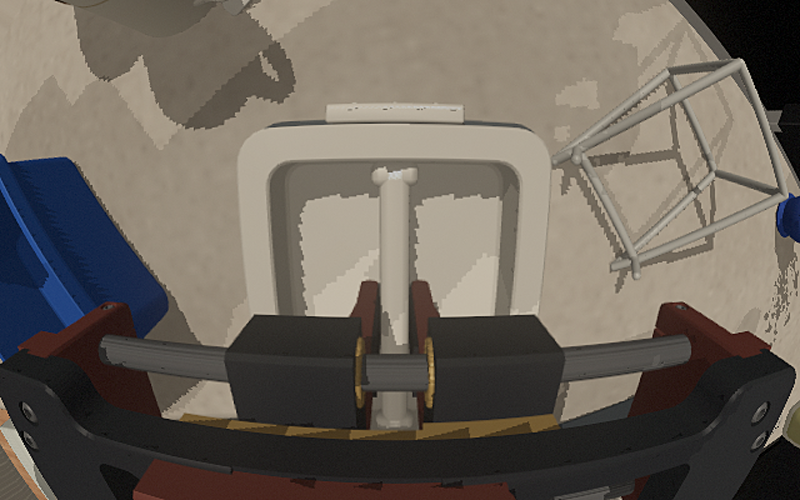

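Emit:
{"fn": "drive_tool", "kwargs": {
  "targets": [
    {"linear":[0,0,-0.004],"angular":[0.006,-0.006,0],"grip":-1},
    {"linear":[0,0,-0.008],"angular":[0.006,-0.006,0],"grip":-1},
    {"linear":[0,0,-0.012],"angular":[0.003,-0.003,0],"grip":-1},
    {"linear":[0,0,-0.012],"angular":[0,0,0],"grip":-1},
    {"linear":[0,0,-0.01],"angular":[0,0,0],"grip":-1}
  ]
}}

```text
t: 23.0
tool_pos: [0.4144, 0.286, 0.1157]
orientation: [-0.001, 0.772, 0.636, -0.006]
force: [-0.1, -0.1, -3.6]
opening: 0.0119
```

```bash
python3 -c "
from h import *
s=show()
p=robot.read_camera('scene'); save(p,'c15',5,(225,170,370,285))
p=robot.read_camera('side'); save(p,'s15',6,(250,130,340,225))
"
```

```text
t 23.0 p [0.4144 0.286  0.1157] xaz 78.93 z [-0.011 -0.006 -1.   ] F [-0.1 -0.1 -3.6] M [-0.05  0.08  0.03] open 0.0119 j [ 0.54 -0.15  1.68  0.    1.62  0.73]
```

View pics/c15.png

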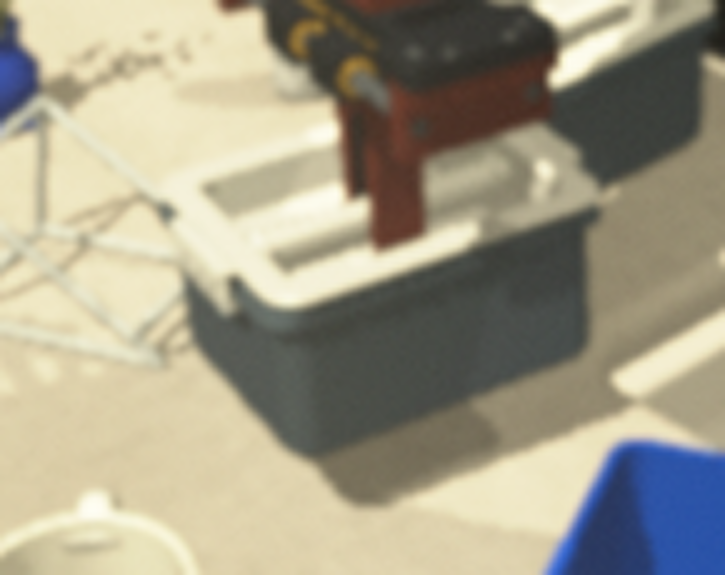

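View pics/s15.png

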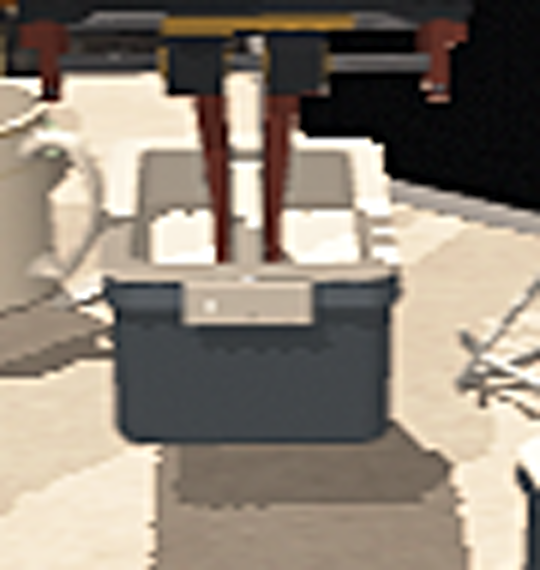

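```bash
python3 -c "
from h import *
plan([.549,.064,.205],pose(2.9),n=10)
"
```

```text
from [0.4151 0.2864 0.1169] dist 0.2741 ang 13.99 N 10 ang/row [-0.001  0.    -0.024]
0 [-0.0193, 0.0173, -0.0088]
1 [-0.0197, 0.0169, -0.0088]
2 [-0.0201, 0.0164, -0.0088]
3 [-0.0205, 0.0159, -0.0088]
4 [-0.0209, 0.0154, -0.0088]
5 [-0.0213, 0.0149, -0.0088]
6 [-0.0216, 0.0144, -0.0088]
7 [-0.0219, 0.0139, -0.0088]
8 [-0.0223, 0.0133, -0.0088]
9 [-0.0226, 0.0128, -0.0088]
```

Raise first, then traverse.

Emit:
{"fn": "drive_tool", "kwargs": {
  "targets": [
    {"linear":[-0.005,0.004,-0.02],"angular":[-0.003,0,-0.02],"grip":-1},
    {"linear":[-0.015,0.012,-0.025],"angular":[-0.003,0,-0.025],"grip":-1},
    {"linear":[-0.024,0.02,-0.025],"angular":[0,0,-0.03],"grip":-1},
    {"linear":[-0.03,0.024,-0.015],"angular":[0,0,-0.03],"grip":-1},
    {"linear":[-0.032,0.024,-0.004],"angular":[0,0,-0.03],"grip":-1}
  ]
}}

```text
t: 23.72
tool_pos: [0.487, 0.1688, 0.2138]
orientation: [0.002, 0.723, 0.691, -0.002]
force: [0.7, 0.4, -3.7]
opening: 0.0118
```

```bash
python3 -c "
from h import *
show();plan([.549,.064,.205],pose(2.9),n=5)
"
```

```text
t 23.725 p [0.487  0.1688 0.2138] xaz 87.42 z [ 0.001 -0.005 -1.   ] F [ 0.7  0.4 -3.7] M [-0.07  0.04  0.05] open 0.0118 j [ 0.27 -0.14  1.5  -0.01  1.78  0.31]
from [0.487  0.1688 0.2138] dist 0.1221 ang 5.48 N 5 ang/row [ 0.     0.001 -0.019]
0 [-0.0204, 0.0133, 0.0019]
1 [-0.0206, 0.0129, 0.0019]
2 [-0.0209, 0.0125, 0.0018]
3 [-0.0211, 0.0121, 0.0018]
4 [-0.0213, 0.0117, 0.0018]
```

Emit:
{"fn": "drive_tool", "kwargs": {
  "targets": [
    {"linear":[-0.024,0.015,0.002],"angular":[0,0,-0.02],"grip":-1},
    {"linear":[-0.024,0.015,0.002],"angular":[0,0,-0.02],"grip":-1},
    {"linear":[-0.022,0.012,0.002],"angular":[0,0,-0.02],"grip":-1},
    {"linear":[-0.018,0.01,0.002],"angular":[0,0,-0.02],"grip":-1},
    {"linear":[-0.01,0.006,0],"angular":[0,0,-0.015],"grip":-1}
  ]
}}

```text
t: 24.35
tool_pos: [0.5474, 0.0626, 0.2139]
orientation: [0.005, 0.688, 0.726, 0.001]
force: [-0.8, 1.0, -4.1]
opening: 0.0118
```

Run:
```python
from f import *
s0=show()
Z3=robot.read_camera("side");S3=robot.read_camera("scene");s=show();V=robot.read_camera("wrist")
save(Z3,"s16",5,(320,110,430,280));save(S3,"c16",5,(270,80,400,220));save(V,"w16",1.25)
pickle.dump((Z3,S3,V,s0,s),open("d16.pkl","wb"))
plan([.549,.064,.205],pose(2.9),n=5)
```

```text
t 24.35 p [0.5474 0.0626 0.2139] xaz 93.03 z [ 0.008 -0.006 -1.   ] F [-0.8  1.  -4.1] M [-0.07  0.07  0.01] open 0.0118 j [ 0.06 -0.05  1.42 -0.01  1.77  0.  ]
t 24.45 p [0.5475 0.0628 0.2138] xaz 92.97 z [ 0.009 -0.006 -1.   ] F [-0.  -0.2 -4.1] M [ 0.   0.1 -0. ] open 0.0115 j [ 0.06 -0.05  1.42 -0.01  1.77  0.  ]
from [0.5471 0.0637 0.2136] dist 0.0088 ang 0.56 N 5 ang/row [0.002 0.001 0.   ]
0 [0.0001, 0.0004, 0.0017]
1 [0.0001, 0.0004, 0.0017]
2 [0.0001, 0.0004, 0.0017]
3 [0.0, 0.0004, 0.0017]
4 [0.0, 0.0004, 0.0017]
```

View pics/s16.png

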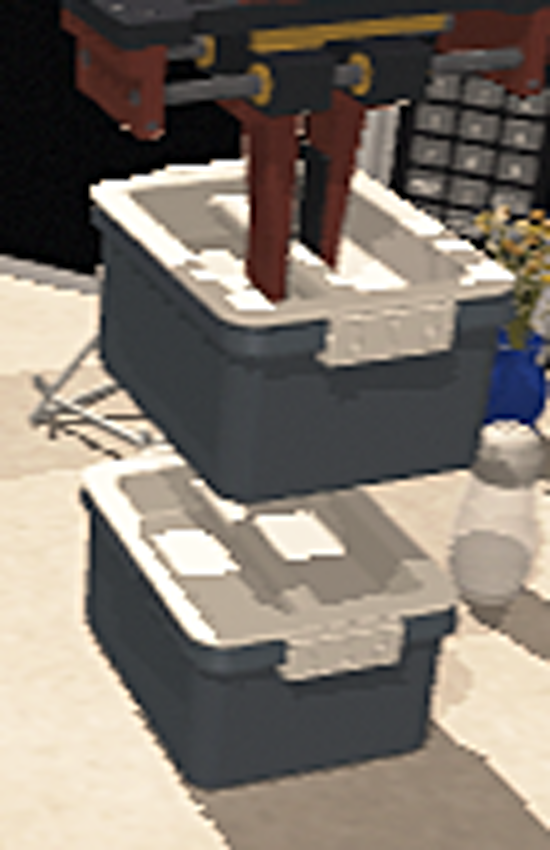

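View pics/c16.png

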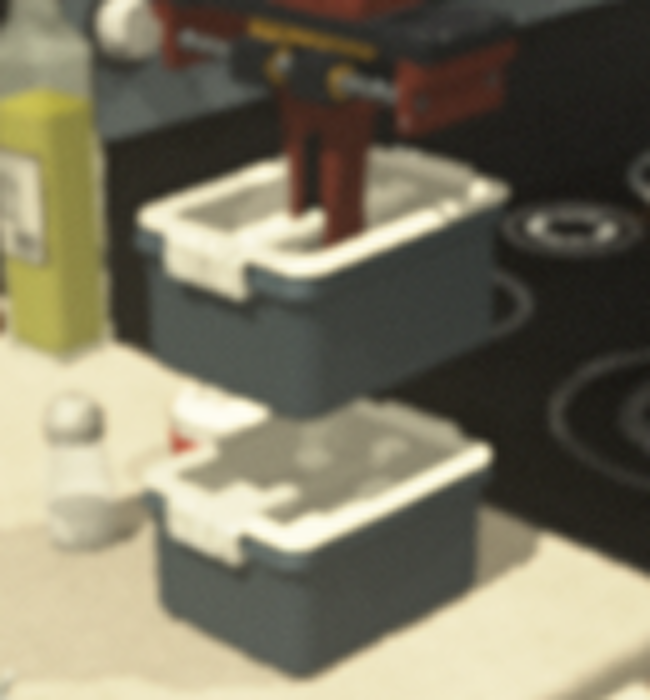

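View pics/w16.png

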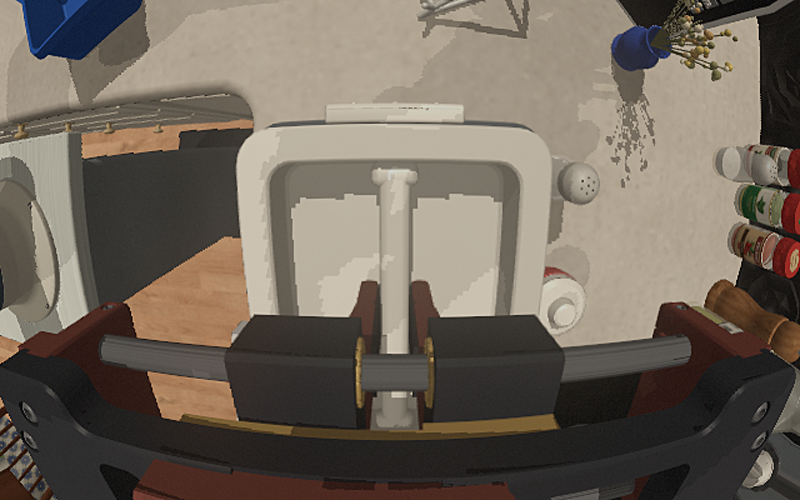

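Run:
```python
from f import *
Z3,S3,V,s0,s=pickle.load(open("d16.pkl","rb")); a=cr(320,110,5);c=cr(270,80,5);v=cr(0,0,1.25)
hs=[(Z3,None,'x-',a(97,197),a(215,315)),(Z3,None,'y-',a(260,327),a(490,295)),(Z3,None,'x+',a(375,182),a(500,260))]
hc=[(S3,None,'y+',c(145,228),c(265,277)),(S3,None,'x-',c(325,273),c(490,205)),(S3,None,'y-',c(445,155),c(500,180)),(S3,None,'x+',c(155,205),c(280,162))]
fs=[(Z3,None,'x-',a(87,490),a(190,632)),(Z3,None,'y-',a(225,645),a(440,607)),(Z3,None,'x+',a(395,515),a(448,585))]
fc=[(S3,None,'y+',c(150,490),c(255,550)),(S3,None,'x-',c(310,553),c(480,467)),(S3,None,'y-',c(440,415),c(488,445))]
hw=[(V,s,'x-',v(238,165),v(249,300)),(V,s,'x+',v(551,165),v(543,300)),(V,s,'y+',v(265,128),v(525,126))]
x0=(.55,.065,.03)
Rt=Rq(s["orientation"])
for n,o in [("h side",hs),("h scene",hc),("h both",hs+hc),("h wrist",hw)]:
    p=fit(n,o,.2237,(.06,.078),0,n in("h both","h wrist"),x0); print("   in tool",Rt.inv().apply(np.array([p[0],p[1],.2237])-s["tool_pos"]).round(4))
for n,o in [("f side",fs),("f scene",fc),("f both",fs+fc)]: fit(n,o,.083,(.06,.078),0,n=="f both",x0)
# earlier data full tub
```

```text
h side xy [0.549  0.0685] yaw 3.57 z [] res [ 0.1 -0.8  0.  -0.  -0.3  1.1]
   in tool [ 0.0055  0.0019 -0.0099]
h scene xy [0.5467 0.0655] yaw 3.66 z [] res [-0.6 -2.4 -0.5 -0.2  2.9  0.9  0.5  0.4]
   in tool [ 0.0026 -0.0005 -0.0099]
h both xy [0.5473 0.067 ] yaw 3.8 z [0.2246] res [ 0.5 -0.5  0.   0.1 -0.1  1.3 -0.6 -2.4 -1.  -0.6  2.8  0.8  0.1 -0.1]
   in tool [ 0.0042  0.0001 -0.0099]
h wrist xy [0.5475 0.0633] yaw 3.46 z [0.2242] res [ 3.3 -4.  -3.5  4.2  0.1  0.3]
   in tool [ 0.0005  0.0002 -0.0099]
f side xy [0.5504 0.0731] yaw 1.91 z [] res [-0.3  0.3  0.1 -0.1  1.  -1. ]
f scene xy [0.546  0.0701] yaw 2.05 z [] res [-0.1 -2.1 -0.3  0.3  2.5  0.4]
f both xy [0.5488 0.0717] yaw 2.3 z [0.0839] res [ 0.2  0.6 -0.  -0.1  1.3 -0.9  0.  -2.1 -1.2 -0.7  2.5  0.3]
```

Emit:
{"fn": "drive_tool", "kwargs": {
  "targets": [
    {"linear":[0.001,0,0.008],"angular":[0.003,0.002,0.007],"grip":-1},
    {"linear":[0.001,0,0.014],"angular":[0.003,0.002,0.006],"grip":-1},
    {"linear":[0.001,0,0.014],"angular":[0,0,0.006],"grip":-1},
    {"linear":[0,0,0.01],"angular":[0,0,0],"grip":-1},
    {"linear":[0,0,0],"angular":[0,0,0],"grip":-1}
  ]
}}

```text
t: 25.12
tool_pos: [0.5455, 0.0691, 0.163]
orientation: [-0.0, 0.695, 0.719, -0.001]
force: [0.3, 0.8, -4.1]
opening: 0.0119
```

Run:
```python
from f import *
Z3=robot.read_camera("side");S3=robot.read_camera("scene");s=show()
save(Z3,"s17",6,(325,135,425,275));save(S3,"c17",6,(285,100,380,220))
pickle.dump((Z3,S3,s),open("d17.pkl","wb"))
```

```text
t 25.225 p [0.5461 0.0691 0.1645] xaz 91.99 z [ 0.001 -0.    -1.   ] F [ 0.1 -0.6 -3. ] M [ 0.    0.06 -0.03] open 0.0119 j [ 0.06 -0.05  1.5  -0.    1.69  0.03]
```

View pics/s17.png

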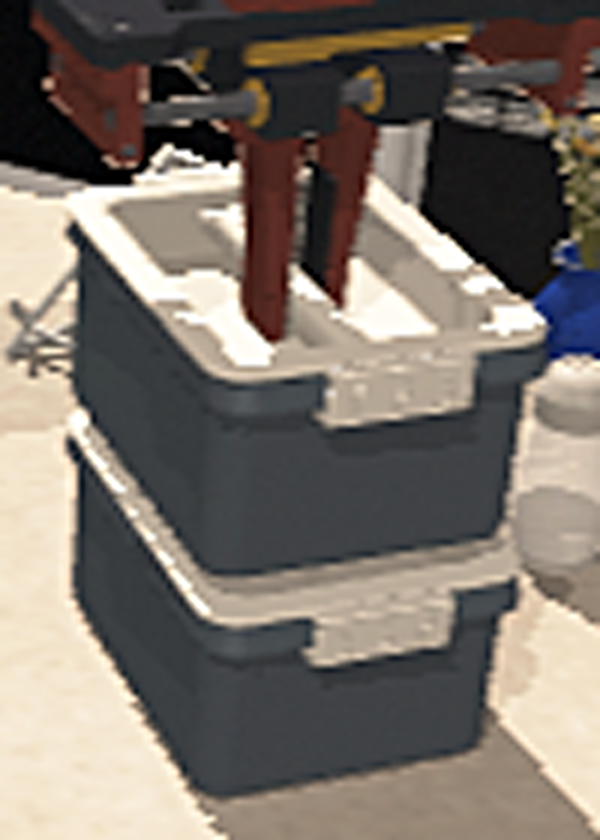

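View pics/c17.png

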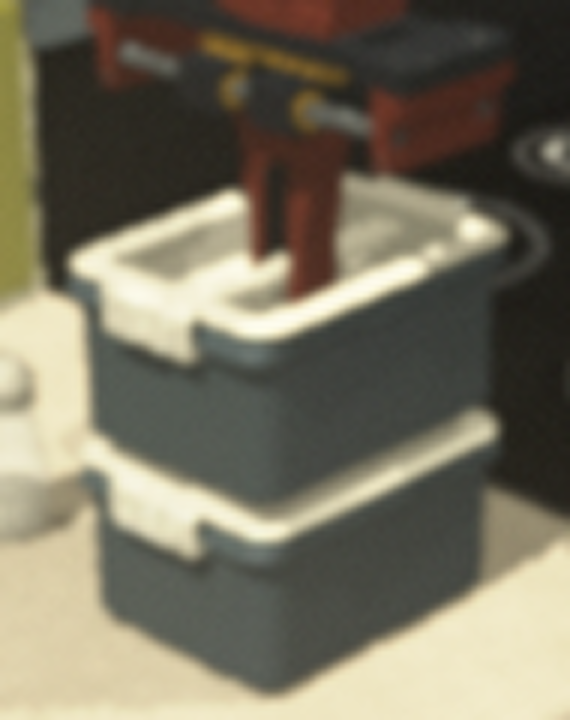

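Run:
```python
from f import *
Z3,S3,s=pickle.load(open("d17.pkl","rb")); a=cr(325,135,6);c=cr(285,100,6)
x0=(.55,.065,.03)
hs=[(Z3,None,'x-',a(75,215),a(200,362)),(Z3,None,'y-',a(250,383),a(520,343)),(Z3,None,'x+',a(385,195),a(530,308))]
hc=[(S3,None,'y+',c(75,283),c(215,340)),(S3,None,'x-',c(275,338),c(485,247)),(S3,None,'x+',c(85,255),c(235,192))]
fs=[(Z3,None,'x-',a(75,435),a(195,603)),(Z3,None,'y-',a(230,623),a(510,573))]
fc=[(S3,None,'y+',c(90,468),c(225,538)),(S3,None,'x-',c(270,540),c(485,437))]
H=s["tool_pos"][2]-.0729
print("H",H)
for n,o in [("h side",hs),("h scene",hc),("h both",hs+hc)]: fit(n,o,H+.083,(.06,.078),0,n=="h both",x0)
for n,o in [("f both",fs+fc),("f bothz",fs+fc)]: fit(n,o,.083,(.06,.078),0,n=="f bothz",x0)
z0=.058
for n,P,k,h,f in [("side L",Z3,a,(320,425),(308,665)),("side R",Z3,a,(473,405),(452,641)),("sideTubCornerBot",Z3,a,(225,575),(208,795)),("scene R",S3,c,(193,362),(197,557)),("scene L",S3,c,(110,325),(113,525)),("scene bot",S3,c,(272,503),(275,690))]:
    zz=0.0 if 'ot' in n else z0
    A=atz(ray(P,k(*f)),zz);B=atz(ray(P,k(*h)),zz+H); print(n,"full-held",(A-B)[:2].round(4), "full",A[:2].round(4))
```

```text
H 0.09159326228410826
h side xy [0.545  0.0722] yaw 2.85 z [] res [ 0.8  0.2 -0.   0.  -1.1 -0.2]
h scene xy [0.5432 0.0836] yaw 3.35 z [] res [ 0.3 -0.3  0.2  0.  -0.5  0.3]
h both xy [0.5484 0.0782] yaw 2.91 z [0.1711] res [ 0.5 -0.1 -0.   0.1 -0.9 -0.1  0.2 -0.2  0.2  0.3 -0.3  0.7]
f both xy [0.5507 0.0741] yaw 2.02 z [] res [-0.1  0.2 -0.1 -0.4  0.8 -0.2 -0.1 -0.2]
f bothz xy [0.5503 0.0739] yaw 2.03 z [0.0836] res [-0.   0.2  0.1 -0.2  0.6 -0.5 -0.1 -0.3]
side L full-held [ 0.003  -0.0047] full [ 0.5322 -0.002 ]
side R full-held [ 0.0032 -0.004 ] full [ 0.586 -0.001]
sideTubCornerBot full-held [-0.     -0.0024] full [0.504  0.0072]
scene R full-held [ 0.0049 -0.0033] full [0.5327 0.14  ]
scene L full-held [-0.0002  0.0036] full [0.5793 0.1467]
scene bot full-held [ 0.003  -0.0032] full [0.502  0.1249]
```

Emit:
{"fn": "drive_tool", "kwargs": {
  "targets": [
    {"linear":[-0.001,0.001,0.002],"angular":[0,0,0.007],"grip":-1},
    {"linear":[-0.001,0.001,0.002],"angular":[0,0,0.006],"grip":-1},
    {"linear":[0,0,0],"angular":[0,0,0],"grip":-1},
    {"linear":[0,0,0],"angular":[0,0,0],"grip":-1},
    {"linear":[0,0,0],"angular":[0,0,0],"grip":-1}
  ]
}}

```text
t: 25.85
tool_pos: [0.5492, 0.0668, 0.1621]
orientation: [0.002, 0.7, 0.714, 0.001]
force: [0.5, -0.6, -3.4]
opening: 0.0118
```

Run:
```python
from f import *
s0=show();Z3=robot.read_camera("side");S3=robot.read_camera("scene");s=show()
save(Z3,"s18",9,(330,155,415,220));save(S3,"c18",8,(290,135,380,210));save(Z3,"s18b",8,(330,200,420,275))
pickle.dump((Z3,S3,s0,s),open("d18.pkl","wb"))
```

```text
t 25.85 p [0.5492 0.0668 0.1621] xaz 91.17 z [ 0.004 -0.    -1.   ] F [ 0.5 -0.6 -3.4] M [-0.05  0.05 -0.  ] open 0.0118 j [ 0.06 -0.04  1.5  -0.    1.68  0.04]
t 25.95 p [0.5492 0.0668 0.1621] xaz 91.17 z [ 0.004 -0.    -1.   ] F [ 0.  -0.1 -2.9] M [-0.08  0.04  0.01] open 0.0121 j [ 0.06 -0.04  1.5  -0.    1.68  0.04]
```

View pics/s18.png

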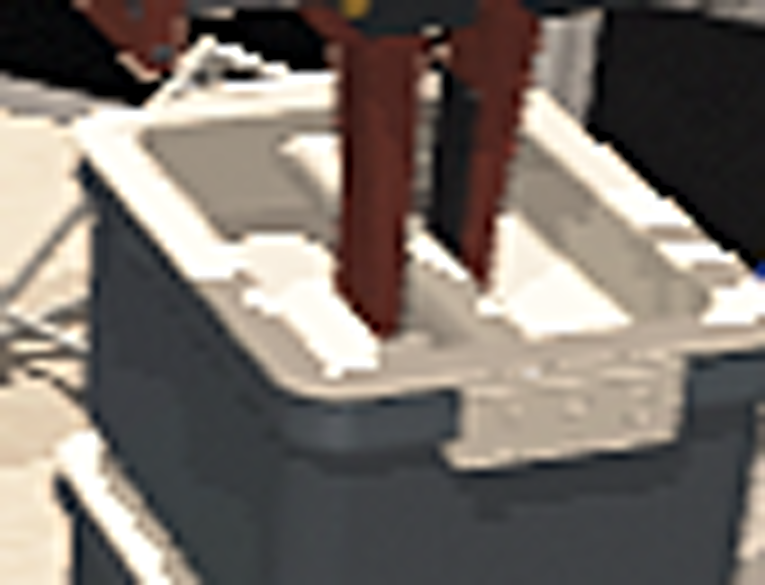

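View pics/s18b.png

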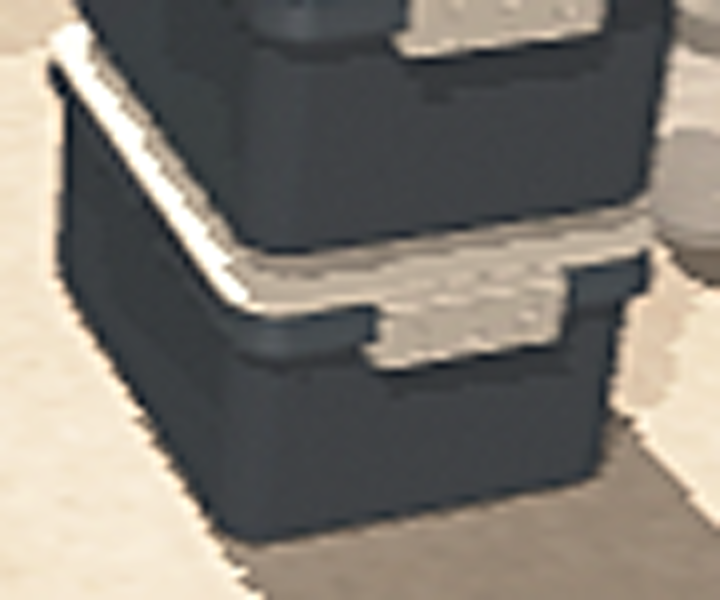

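View pics/c18.png

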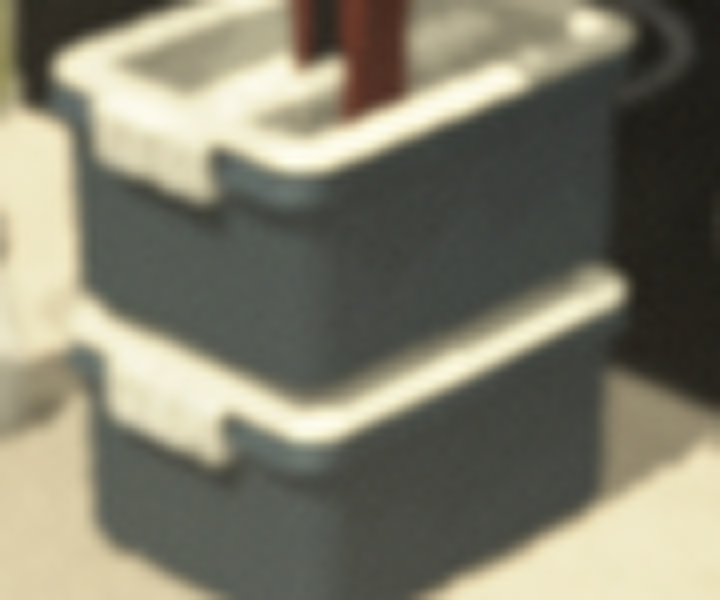

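Run:
```python
from f import *
Z3,S3,s0,s=pickle.load(open("d18.pkl","rb")); a=cr(330,155,9);b=cr(330,200,8);c=cr(290,135,8)
F=[(Z3,b(397,55),b(367,368),.058),(Z3,b(605,30),b(562,340),.058),(Z3,b(265,250),b(245,540),.004),(Z3,b(640,190),b(600,470),.004),(Z3,a(300,398),b(250,308),.081),
(S3,c(212,203),c(225,465),.058),(S3,c(100,155),c(112,405),.058),(S3,c(300,175),c(310,440),.081),(S3,c(52,70),c(72,310),.081),(S3,c(635,35),c(630,285),.081)]
C=np.array([.549,.070,0])
def res(p,out=False):
    r=[]
    R3=R.from_euler("z",p[3])
    for P,h,f,z in F:
        X=atz(ray(P,f),z)
        Y=C+R3.apply(X-C)+[p[0],p[1],p[2]]
        r+=list(proj(P,Y)-h)
    return np.array(r)
f=least_squares(res,[0,0,.09,0],loss="soft_l1")
J=f.jac;cov=np.linalg.inv(J.T@J)*.5
print("held-full dx dy H dyaw",f.x[:3].round(4),np.degrees(f.x[3]).round(2),"sd",np.sqrt(np.diag(cov)).round(4)); print(res(f.x).reshape(-1,2).round(1).tolist())
```

```text
held-full dx dy H dyaw [-0.0007  0.003   0.0889] 0.26 sd [0.0007 0.0009 0.0007 0.0107]
[[-0.2, 0.6], [-0.5, 0.6], [0.0, 0.3], [-0.2, -0.3], [0.7, -0.6], [0.1, 0.7], [-0.7, 0.0], [0.2, -0.2], [0.1, -1.5], [-0.1, -0.3]]
```

Emit:
{"fn": "drive_tool", "kwargs": {
  "targets": [
    {"linear":[-0.002,0,0],"angular":[0.002,0,0.002],"grip":-1},
    {"linear":[-0.001,0,0],"angular":[0.001,0,0.001],"grip":-1},
    {"linear":[0,0,0.001],"angular":[0,0,0],"grip":-1},
    {"linear":[0,0,0.002],"angular":[0,0,0],"grip":-1},
    {"linear":[0,0,0.001],"angular":[0,0,0],"grip":-1}
  ]
}}

```text
t: 26.58
tool_pos: [0.5492, 0.0636, 0.1579]
orientation: [0.0, 0.701, 0.713, 0.0]
force: [-0.3, -0.2, -4.0]
opening: 0.0115
```

Run:
```python
from f import *
s0=show();Z3=robot.read_camera("side");S3=robot.read_camera("scene");s=show()
save(S3,"c19",8,(290,135,380,210));save(Z3,"s19",7,(325,190,425,275))
pickle.dump((Z3,S3,s0,s),open("d19.pkl","wb"))
```

```text
t 26.575 p [0.5492 0.0636 0.1579] xaz 90.98 z [ 0.001 -0.    -1.   ] F [-0.3 -0.2 -4. ] M [-0.08  0.07  0.05] open 0.0115 j [ 0.05 -0.04  1.5  -0.    1.68  0.04]
t 26.675 p [0.5492 0.0636 0.1579] xaz 90.98 z [ 0.001 -0.    -1.   ] F [ 0.5 -0.1 -2.6] M [-0.13  0.08  0.02] open 0.0116 j [ 0.05 -0.04  1.5  -0.    1.68  0.04]
```

View pics/s19.png

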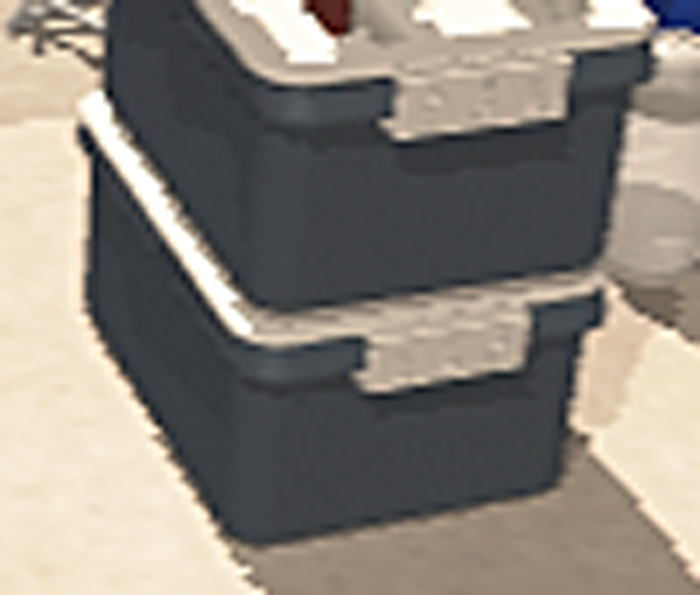

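View pics/c19.png

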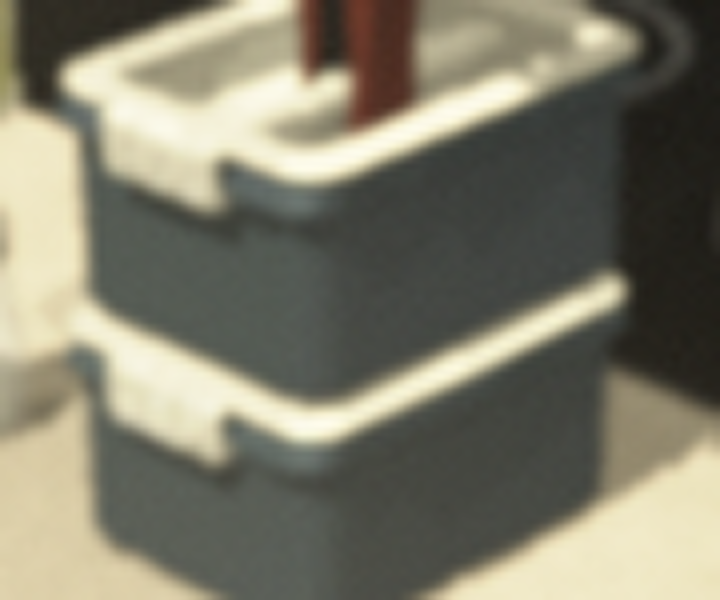

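Run:
```python
from f import *
Z3,S3,s0,s=pickle.load(open("d19.pkl","rb")); b=cr(325,190,7);c=cr(290,135,8)
F=[(Z3,b(388,137),b(360,388),.058),(Z3,b(570,116),b(527,366),.058),(Z3,b(270,310),b(248,542),.004),(Z3,b(603,258),b(557,485),.004),(Z3,b(270,82),b(240,335),.081),
(S3,c(222,213),c(225,465),.058),(S3,c(108,168),c(112,405),.058),(S3,c(308,182),c(310,440),.081),(S3,c(60,80),c(72,310),.081),(S3,c(640,45),c(630,285),.081)]
C=np.array([.549,.070,0])
def res(p,out=False):
    r=[]
    R3=R.from_euler("z",p[3])
    for P,h,f,z in F:
        X=atz(ray(P,f),z)
        r+=list(proj(P,C+R3.apply(X-C)+[p[0],p[1],p[2]])-h)
    return np.array(r)
f=least_squares(res,[0,0,.09,0],loss="soft_l1")
print("held-full dx dy H dyaw",f.x[:3].round(4),np.degrees(f.x[3]).round(2)); print(res(f.x).reshape(-1,2).round(1).tolist())
```

```text
held-full dx dy H dyaw [ 0.0002 -0.0008  0.0842] 0.55
[[0.7, 0.4], [-0.2, 0.5], [0.5, 0.2], [-0.8, -0.1], [-0.5, -0.5], [-0.1, 0.7], [-0.6, -0.3], [0.3, 0.2], [0.1, -1.4], [-0.1, -0.3]]
```

Emit:
{"fn": "drive_tool", "kwargs": {
  "targets": [
    {"linear":[0.001,0,0.002],"angular":[0,0,0.003],"grip":-1},
    {"linear":[0,0,0.002],"angular":[0,0,0.003],"grip":-1},
    {"linear":[0,0,0.002],"angular":[0,0,0],"grip":-1},
    {"linear":[0,0,0.001],"angular":[0,0,0],"grip":-1},
    {"linear":[0,0,0],"angular":[0,0,0],"grip":-1}
  ]
}}

```text
t: 27.3
tool_pos: [0.5499, 0.0648, 0.1524]
orientation: [0.001, 0.703, 0.711, 0.001]
force: [-0.3, 0.1, -2.1]
opening: 0.0114
```

Run:
```python
from f import *
s0=show();Z3=robot.read_camera("side");S3=robot.read_camera("scene");s=show()
save(S3,"c20",8,(290,135,380,210));save(Z3,"s20",7,(325,190,425,275))
pickle.dump((Z3,S3,s0,s),open("d20.pkl","wb"))
```

```text
t 27.3 p [0.5499 0.0648 0.1524] xaz 90.63 z [ 0.004  0.    -1.   ] F [-0.3  0.1 -2.1] M [0.08 0.07 0.01] open 0.0114 j [ 0.06 -0.04  1.51 -0.    1.66  0.05]
t 27.4 p [0.5499 0.0647 0.1524] xaz 90.62 z [ 0.004 -0.    -1.   ] F [ 0.3 -0.1 -0.4] M [0.05 0.04 0.  ] open 0.0117 j [ 0.06 -0.04  1.51 -0.    1.66  0.05]
```

View pics/s20.png

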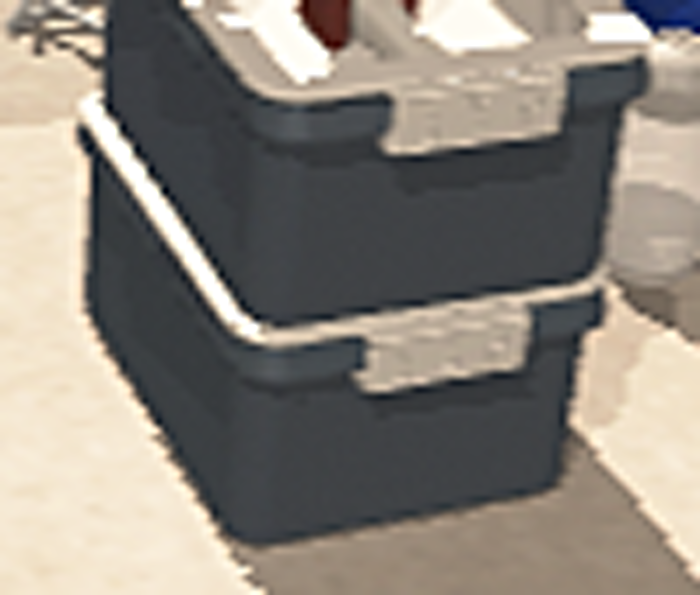

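View pics/c20.png

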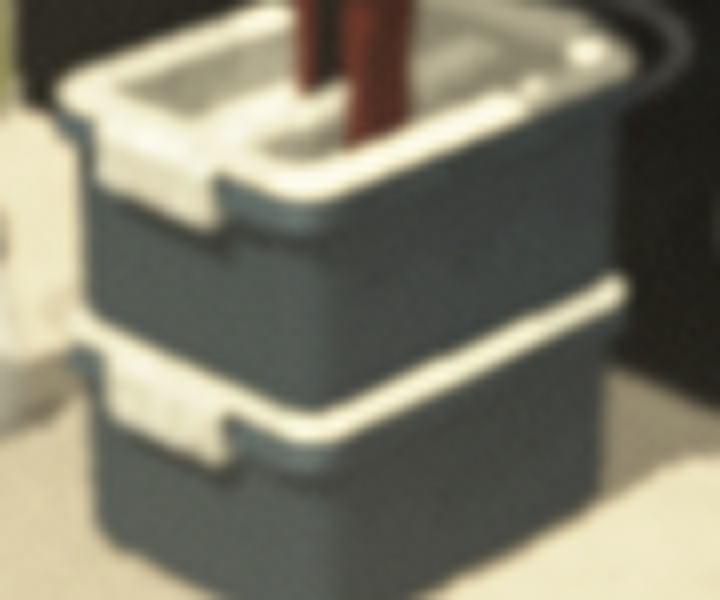

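Emit:
{"fn": "drive_tool", "kwargs": {
  "targets": [
    {"linear":[0,0,0.001],"angular":[0,0,0],"grip":-1},
    {"linear":[0,0,0],"angular":[0,0,0],"grip":-1},
    {"linear":[0,0,0],"angular":[0,0,0],"grip":-0.6},
    {"linear":[0,0,0],"angular":[0,0,0],"grip":-0.4},
    {"linear":[0,0,0],"angular":[0,0,0],"grip":-0.3}
  ]
}}

```text
t: 28.02
tool_pos: [0.5502, 0.0647, 0.1519]
orientation: [0.002, 0.703, 0.711, 0.002]
force: [-0.6, -0.7, -0.4]
opening: 0.0299
```

```bash
python3 -c "
from h import *
show()"
```

```text
t 28.025 p [0.5502 0.0647 0.1519] xaz 90.62 z [ 0.005 -0.    -1.   ] F [-0.6 -0.7 -0.4] M [-0.05  0.04  0.  ] open 0.0299 j [ 0.06 -0.04  1.51 -0.    1.66  0.05]
```

Emit:
{"fn": "drive_tool", "kwargs": {
  "targets": [
    {"linear":[0,0,-0.01],"angular":[0,0,0],"grip":-0.3},
    {"linear":[0,0,-0.025],"angular":[0,0,0],"grip":-0.3},
    {"linear":[0,0,-0.035],"angular":[0,0,0],"grip":-0.3},
    {"linear":[0,0,-0.035],"angular":[0,0,0],"grip":-0.3},
    {"linear":[-0.02,0,-0.02],"angular":[0,0,0],"grip":-0.3}
  ]
}}

```text
t: 28.65
tool_pos: [0.549, 0.0454, 0.2809]
orientation: [0.001, 0.703, 0.712, 0.001]
force: [0.3, -0.9, -0.3]
opening: 0.0308
```

Run:
```python
from f import *
s=show()
Z3=robot.read_camera("side");S3=robot.read_camera("scene");s0=robot.read_state();V=robot.read_camera("wrist")
save(S3,"c21",5,(270,110,400,230));save(Z3,"s21",5,(320,135,480,275));save(V,"w21",1.25)
```

```text
t 28.65 p [0.549  0.0454 0.2809] xaz 90.73 z [ 0.002 -0.    -1.   ] F [ 0.3 -0.9 -0.3] M [-0.02  0.04  0.03] open 0.0308 j [ 0.02 -0.03  1.28 -0.    1.89  0.01]
```

View pics/s21.png

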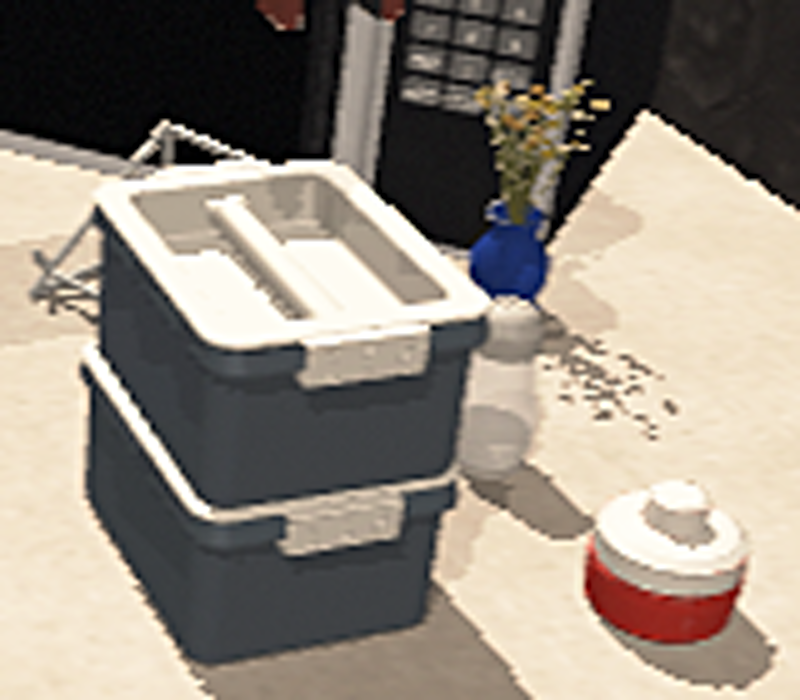

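View pics/c21.png

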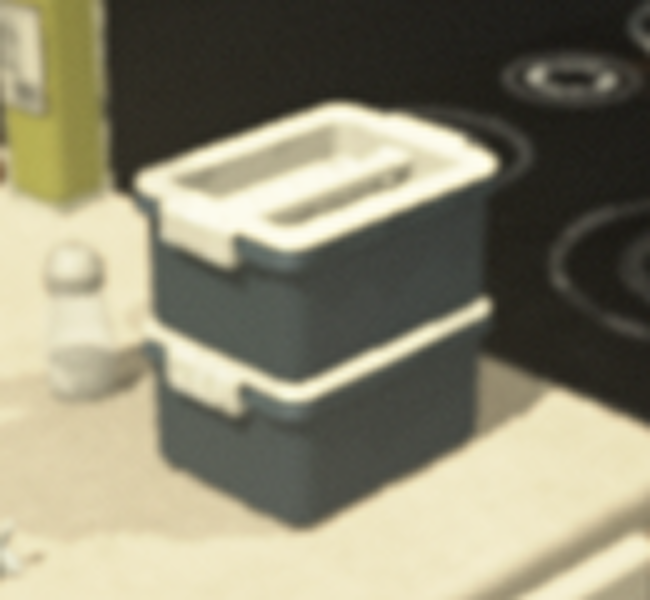

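View pics/w21.png

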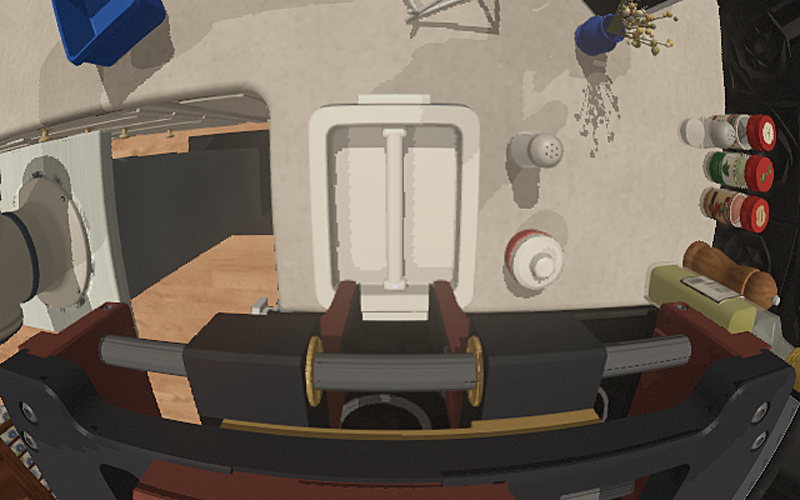

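Run:
```python
from f import *
D=pickle.load(open("d20.pkl","rb"));Z3,S3=D[0],D[1]; b=cr(320,135,5);c=cr(270,110,5)
F=[(Z3,b(303,387),b(283,555),.058),(Z3,b(428,370),b(403,537),.058),(Z3,b(213,505),b(205,662),.004),(Z3,b(465,470),b(425,622),.004),(Z3,b(220,345),b(212,518),.081),
(S3,c(238,268),c(243,412),.058),(S3,c(290,248),c(297,400),.081),(S3,c(137,185),c(148,335),.081),(S3,c(497,160),c(490,308),.081)]
C=np.array([.549,.070,0])
def res(p):
    r=[]
    R3=R.from_euler("xyz",[p[4],p[5],p[3]])
    for P,h,f,z in F:
        X=atz(ray(P,f),z); r+=list(proj(P,C+R3.apply(X-C)+p[:3])-h)
    return np.array(r)
f=least_squares(res,[0,0,.09,0,0,0],loss="soft_l1")
print(f.x[:3].round(4),np.degrees(f.x[3:]).round(2),res(f.x).round(1))
```

```text
[ 0.0024 -0.004   0.0805] [-2.53 -1.08 -1.14] [-0.5 -0.2  0.4  0.   1.4  0.1 -1.5  0.1  0.5 -0.7 -0.3 -0.6 -0.2  0.4
  1.1  0.1  0.3  0.9]
```

Run:
```python
from f import *
s=robot.read_state();Z3=robot.read_camera("side");S3=robot.read_camera("scene")
pickle.dump((Z3,S3),open("d22.pkl","wb"))
save(S3,"c22",8,(290,125,380,200));save(Z3,"s22",8,(330,165,420,240))
```

```text
(no output)
```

View pics/c22.png

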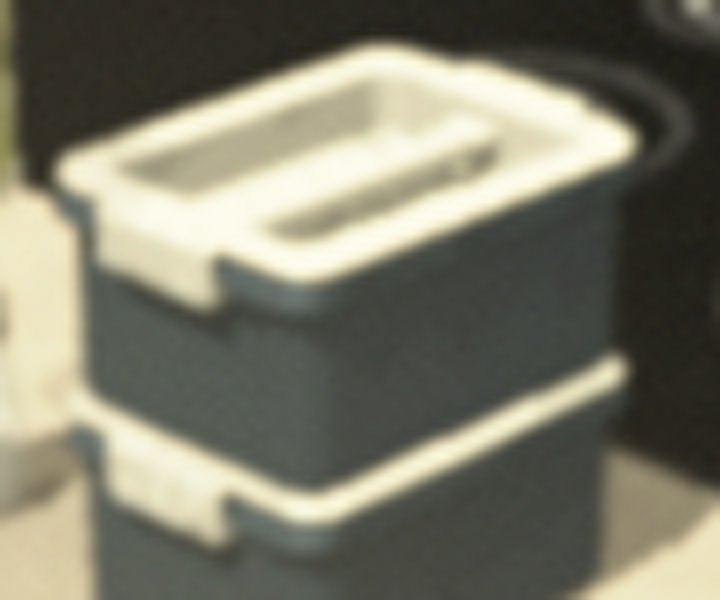

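View pics/s22.png

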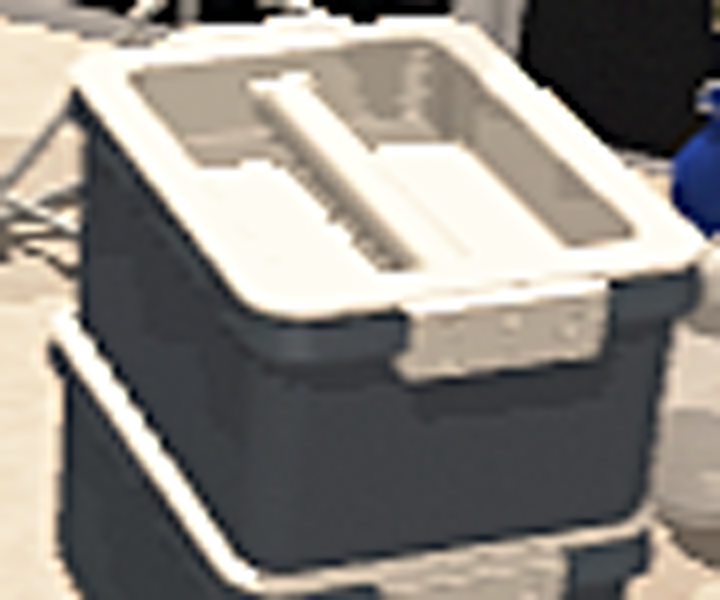

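Run:
```python
from f import *
Z3,S3=pickle.load(open("d22.pkl","rb")); a=cr(330,165,8);c=cr(290,125,8)
up=[(S3,'y+',c(60,185),c(240,278)),(S3,'x-',c(345,268),c(610,165)),(S3,'x+',c(90,150),c(350,50)),(S3,'y-',c(430,50),c(620,118)),
(Z3,'x-',a(75,90),a(235,300)),(Z3,'y-',a(290,318),a(680,268)),(Z3,'x+',a(490,40),a(690,215)),(Z3,'y+',a(120,48),a(430,22))]
lo=[(S3,'y+',c(85,425),c(265,515)),(S3,'x-',c(345,515),c(610,385)),(Z3,'x-',a(55,345),a(225,578)),]
def go(o,z,tilt=True):
    def res(p):
        L=R.from_euler("ZYX",[p[2],p[4],p[5]] if tilt else [p[2],0,0]).as_matrix();r=[]
        C=lambda sx,sy:np.array([p[0],p[1],p[3]])+L@[sx*.06,sy*.078,0]
        for P,e,u,w in o:
            q=1 if e[1]=='+' else -1
            A,B=(C(q,-.8),C(q,.8)) if e[0]=='x' else (C(-.8,q),C(.8,q))
            A,B=proj(P,A),proj(P,B);n=np.array([-(B-A)[1],(B-A)[0]])/np.linalg.norm(B-A);r+=[n@(u-A),n@(w-A)]
        return r
    f=least_squares(res,[.55,.068,.03,z,0,0]); p=f.x; J=f.jac; 
    sd=np.sqrt(np.diag(np.linalg.pinv(J.T@J)))*.5
    print(p[[0,1,3]].round(4),"deg yaw,ry,rx",np.degrees(p[[2,4,5]]).round(2),"sd",sd[[0,1,3]].round(4),np.degrees(sd[[2,4,5]]).round(2),np.abs(f.fun).max().round(1))
go(up,.16);go(up,.16,False)
```

```text
[0.5511 0.0681 0.1619] deg yaw,ry,rx [-1.1  -1.34 -1.63] sd [0.0007 0.0008 0.0004] [0.53 0.38 0.31] 0.9
[0.5508 0.0688 0.1621] deg yaw,ry,rx [0.2 0.  0. ] sd [0.0008 0.0008 0.0004] [0.5 0.  0. ] 1.9
```

Run:
```python
from f import *
fs=[(Z,'x-',sc(352,290),sc(425,385)),(Z,'y-',sc(460,397),sc(630,368)),(Z,'x+',sc(540,242),sc(640,340)),(Z,'y+',sc(365,255),sc(505,233))]
fc=[(S,'y+',cc(405,145),cc(475,195)),(S,'x-',cc(510,200),cc(655,140)),(S,'x+',cc(415,130),cc(535,78))]
o=fs+fc
def res(p):
    L=R.from_euler("ZYX",[p[2],p[4],p[5]]).as_matrix();r=[]
    C=lambda sx,sy:np.array([p[0],p[1],p[3]])+L@[sx*.06,sy*.078,0]
    for P,e,u,w in o:
        q=1 if e[1]=='+' else -1
        A,B=(C(q,-.8),C(q,.8)) if e[0]=='x' else (C(-.8,q),C(.8,q))
        A,B=proj(P,A),proj(P,B);n=np.array([-(B-A)[1],(B-A)[0]])/np.linalg.norm(B-A);r+=[n@(u-A),n@(w-A)]
    return r
f=least_squares(res,[.55,.068,.03,.08,0,0]); print(f.x[[0,1,3]].round(4),np.degrees(f.x[[2,4,5]]).round(2))
```

```text
[0.5485 0.0675 0.0834] [-0.14 -1.59 -2.02]
```

```bash
python3 -c "
from h import *
show(); print(robot.hand_in())"
```

```text
t 28.9 p [0.5486 0.045  0.2769] xaz 90.61 z [-0.002 -0.    -1.   ] F [0.1 0.9 0.1] M [0.   0.06 0.01] open 0.031 j [ 0.02 -0.03  1.28 -0.    1.89  0.01]
the job is handed in; nothing more can be done
None
```

The lid is clipped on the open tub, the closed tub is stacked on the full one the same way round, and I handed the job in at 28.9 s of the 51 s allowed.

**What happened**
- I gripped the lid's bar about 3 cm off its middle so the gripper body stayed clear of the open tub.
- **First press failed:** the lid would not go down, even with up to 26 N on it, because it sat about 2 to 3 mm off. I re-gripped at the middle, shifted it and pressed again with up to about 29 N. It then went fully down.
- I lifted the closed tub by the bar. The pull on the wrist was about 3.6 N, roughly the weight of tub plus lid. I lined it up over the full tub from the side and scene cameras and lowered it until it rested.

**Last checks**
- **Clips:** both clips looked vertical under the rim and carried the tub through the lift.
- **Stack height:** the upper lid's top measured 0.162 m, the exact height expected for a seated foot.
- **Level:** one fit of the pictures showed a tilt of about 1.5°. The same fit gave 1.6 to 2.0° on the full tub standing alone at the start, so I put it down to measurement bias.
- **Centring:** the upper tub measured about 2.6 mm across from the full tub's earlier position, against 2 mm of play. That is within measurement error, but it is the one figure that did not fully agree.
- **Other things:** the full tub's edge had not shifted in the pictures, the timer and salt shaker still stood in place, and the arm ended well clear above the stack.

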